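# Load the watch-parts washer and set its levers

### The job

Load the parts washer: lift the lid off the tank and lay it down on a clear patch of the bench, put whichever trays are on the bench into the stepped tank, smallest first, each lying flat on its own step (small on the floor, middle on the lowest ledge, large on the next), and last lay the lid back on the top ledge. Then, on the control box, click the index lever on one notch at a time, letting it rest for about a second in every notch, until its nose points at the tall brass stud, and last of all stand the upright lever straight up. Leave the other things on the bench alone.

Things in the scene. Friction and masses are not known exactly. Their poses are not given: they have to be found in the camera images.
- tank: Fixed open tank, small yaw, outside 140 mm (x) by 188 mm (y) by 119 mm high. Well 120 mm wide (x), stepped along y: 78 mm long from its floor at z = 12 mm, 108 mm from the ledge at z = 45, 138 mm from the ledge at 78, 168 mm from the ledge at 111 up to the rim. Each plate is 6 mm smaller than its step both ways, its axes along the tank's. Origin: centre of underside, z up; small yaw.
- tray_small: Loose aluminium parts tray, smallest of three, may be absent: plate 114 mm (x) by 72 mm (y), 6 mm thick, low edge to 12 mm, watch parts on it, 0.1 to 0.3 kg. Solid handle bar on its middle: 14 mm wide (x), 50 mm long (y), from the plate up to 27 mm above the underside. Origin: centre of the underside; z up; a half turn looks the same. Seated: origin at tank z = 12 mm.
- tray_middle: Loose aluminium parts tray, middle of three, may be absent: plate 114 mm (x) by 102 mm (y), 6 mm thick, low edge to 12 mm, watch parts on it, 0.1 to 0.3 kg. Solid handle bar on its middle: 14 mm wide (x), 50 mm long (y), from the plate up to 27 mm above the underside. Origin: centre of the underside; z up; a half turn looks the same. Seated: origin at tank z = 45 mm.
- tray_large: Loose aluminium parts tray, largest of three, may be absent: plate 114 mm (x) by 132 mm (y), 6 mm thick, low edge to 12 mm, watch parts on it, 0.1 to 0.3 kg. Solid handle bar on its middle: 14 mm wide (x), 50 mm long (y), from the plate up to 27 mm above the underside. Origin: centre of the underside; z up; a half turn looks the same. Seated: origin at tank z = 78 mm.
- lid: Loose grey plastic lid: plate 114 mm (x) by 162 mm (y), 6 mm thick, bare but for two thin dark strips, 0.2 to 0.33 kg. Solid handle bar on its middle: 14 mm wide (x), 50 mm long (y), from the plate up to 27 mm above the underside. Origin: centre of the underside; z up; a half turn looks the same. Seated: origin at tank z = 111 mm, where it starts.
- control_box: Fixed grey box 190 mm (x) by 300 mm (y) by 60 mm high, right of the tank; index lever on the +y part of its top, upright lever on the -y part. Origin: centre of the underside. Placed with a small yaw.
- index_pivot (a point): Pivot of the index lever: on the box's top face (z = 60 mm), vertical hinge axis.
- index_lever (a joint): Angle (rad) of the index lever, a flat steel arm sweeping level over the box. 8 sprung notches at 0, 0.21 ... 1.47; about 5 N at the knob takes it out of a notch, past half-way it falls into the next. Starts in notch 0. Grows as the knob moves towards the box's -y side, counter-clockwise seen from above.
- index_knob (a point): Middle of the index lever's upright round knob, 20 mm across, from 26 to 60 mm above the box's top (this point at 43 mm), 85 mm from the pivot.
- index_nose (a point): Tip of the pointed nose of the index lever, on its arm's line, 100 mm from the pivot, 23 mm above the box's top.
- stud: Fixed brass stud, 14 mm across, 16 mm high, on the box's top 113 mm from the pivot, in line with notch 5, 6 or 7: the only tall one among the notch marks (the others are flat dark pips). With the lever in its notch the nose points at it, 13 mm from nose point to stud axis. Origin: centre of its foot.
- upright_lever (a joint): Angle (rad) of the upright lever from straight up: 0 is upright, negative leans towards the box's -x side (the robot), positive away; -0.9 to 0.9. Friction holds it where it is left (about 1 N at the grip moves it). Starts leaning to the robot.
- upright_pivot (a point): Hinge of the upright lever, 78 mm above the bench; axis level, along the box's y.
- upright_grip (a point): Middle of the upright lever's cross grip, a round bar 22 mm across and 32 mm long, along the box's y, 85 mm from the hinge.
- loupe: Bystander, not to be disturbed: black eye loupe, 44 mm across, 40 mm high. Origin: its underside's centre.
- screwdriver: Bystander, not to be disturbed: screwdriver 140 mm long, lying. Origin: its underside's centre, near the middle of its length.
- oil_jar: Bystander, not to be disturbed: closed jar 48 mm across, 60 mm high. Origin: its underside's centre.
- putty: Bystander, not to be disturbed: grey lump of putty, 48 mm across, 24 mm high. Origin: its underside's centre.
- parts_cup: Bystander, not to be disturbed: small glass cup, 60 mm across, 35 mm high. Origin: its underside's centre.
- tweezers: Bystander, not to be disturbed: steel tweezers 120 mm long, lying. Origin: its underside's centre, near the middle of its length.
- movement_holder: Bystander, not to be disturbed: steel clamp 70 mm long with a brass disc, 30 mm high. Origin: its underside's centre.
Mind the look-alikes: they are no part of the job. What is shaped like the tray_middle but orange is not meant.

How it is judged:
By the outcome, as a careful person would: the job done as asked, in the order asked, and still so for the second after the job is handed in, with the robot touching nothing.
Of tray_small, tray_middle, tray_large only 2 to 3 are there at a start; the rules pass over those that are not, and their reading is None.
At some moment in a run one of tray_small, tray_middle, tray_large, lid may be knocked a few centimetres aside while the robot is not near it.
Once in a run the grip may slacken for a moment while it holds something.
It also fails if it takes over 200 s, if anything falls off the work surface, if the arm or the gripper's body presses on something with over 40 N, if the wrist force passes 120 N, or if a joint passes its speed limit or range.

### The arm

A 7-joint arm with a two-finger parallel gripper is mounted at the origin on the work surface. World frame = base frame: x ahead of the robot, y to its left, z up, the work surface at z = 0. Lengths are in m, angles in rad, forces in N, time in s.
With the tool pointing down it reaches from about 0.35 to 0.9 m from the base axis. Payload 8.1 kg.
Tool frame: the origin (TCP) lies between the finger pads; the fingertips stand 25 mm ahead of it and the grasp point (between the pads) lies 6 mm ahead of it; z points along the fingers, y is the direction in which the jaws open and shut (so a half turn about z gives the same grasp; the last joint's range is limited). The gripper opens to 92 mm and grips with 3 to 60 N. Pads are 19 mm wide; open, the fingers measure 130 mm over their backs; the gripper's body (75 mm by 190 mm) begins 47 mm behind the grasp point.
Start: joints at [-1.323, 0.434, 0.025, 1.573, -0.012, 1.134, -0.075], TCP at [0.215, 0.587, 0.223] pointing down, gripper open.
Joint ranges: [-2.62, 2.62], [-0.44, 2.09], [-1.27, 1.32], [0.08, 2.57], [-1.32, 4.46], [0.12, 2], [-2.74, 2.74]. Speed limits (rad/s): [2.22, 2.22, 3.01, 3.01, 3.14, 3.14, 3.14].

### API

Orientations are given as a rotation vector (axis times angle).
In Python, from cell import * gives the robot as it stands.
- The arm moves only by the shell command python3 -m jog 'ROWS' [FORCE]. ROWS is JSON, one flat list of numbers, 5 for each row, row after row: the finger opening in mm, from 0 to 91.8, then the shift along the tool's x, y, z in units of 40 mm (1.0 is 40 mm), then the turn about the tool's z in units of 6 degrees (1.0 is 6 degrees). A call has 1 to 20 rows; each row shifts and turns the pose as measured when the row begins, along the tool's axes as they then stand; what a row does not reach is not made up. A row lasts 1/12 s, in which the tool goes at most 41.7 mm and 7.16 degrees, less where a joint would pass 70% of its speed; a pose out of reach is approached as far as the arm can. A call is refused whole if a number of a shift passes 1 or a number of a turn 1, either way. A call with a gripper value outside its range is refused whole. The fingers move at their own pace and stop on an object; FORCE is the grip in N (left out, the last holds). Time passes only in rows, so rows that do not move let the fingers close. It gives the time, the measured TCP pose, the force and the opening at its end, in the units of the state.
- observe(): the state, without advancing time (a new reading comes with each control period).
- get_image(name): name is "side" or "top" or "wrist"; returns the picture (420x560x3 uint8, red, green, blue); there is no depth.
- camera_params(name): a dict with "intrinsics" (3x3 intrinsics, pixels), "xyz" and "orientation" of the camera in the world. Camera axes: x right, y down, z forward; pixel columns grow to the right and rows downward; lengths in m; the calibration is good to about 2 mm. The wrist camera is an equidistant fisheye: a pixel r from the principal point sees the ray r / f radians off the axis. A picture is of the moment at which its call begins: read the wrist's pose just before it. camera_params takes no time and is no camera call; for the wrist camera it gives the pose at the moment of the call.
- sign_off(): hands the job in, once; it reports no verdict.
The state is a dict: "clock": time; "joints": joint angles; "dq": joint speeds; "joint_efforts": joint torques, N m; "position": TCP position; "ee_rot": TCP orientation; "force": force on the tool from outside, world axes, zero at the start; "ft_torque": the same for the moment, N m; "width": opening from 0.0 (shut) to 1.0 (fully open).
Only numpy, scipy, OpenCV 4.12 (cv2) and the standard library are available. Lean on these libraries where they do the work, as an engineer would, in place of code of your own. Each camera call takes 0.05 s, during which the arm holds its last target. There are 200 camera calls.

## Working session

There is one attempt and no reset: what is moved stays moved. The work goes in short steps, Python scripts to look and compute and a shell command to move; the robot and the scene stay as the last step left them, time stands still between calls to the robot, and variables do not carry over. Pictures are saved under pics/ and viewed, about 12 in all and at most 16, crops included, and the job is handed in when it is done.

```bash
ls; mkdir -p pics
python3 - <<'E'
from cell import *
import cv2,numpy as np
for n in("top","side"):
    cv2.imwrite(f"pics/{n}0.png",cv2.resize(get_image(n)[:,:,::-1],(800,600),interpolation=cv2.INTER_CUBIC)); p=camera_params(n); print(n,p)
s=observe();print(s)
E
```

```text
pics
top {'intrinsics': array([[443.59751211,   0.        , 276.3426909 ],
       [  0.        , 443.59751211, 205.61256286],
       [  0.        ,   0.        ,   1.        ]]), 'xyz': array([ 0.23979165, -0.03599257,  1.28587408]), 'orientation': array([-2.13096961,  2.06831995, -0.23688761])}
side {'intrinsics': array([[422.72869355,   0.        , 276.0247821 ],
       [  0.        , 422.72869355, 204.94558045],
       [  0.        ,   0.        ,   1.        ]]), 'xyz': array([0.27347268, 0.80494078, 1.13935819]), 'orientation': array([-0.41739828,  2.82392881, -1.06157535])}
{'clock': 0.1, 'joints': array([-1.3226066 ,  0.43513099,  0.02497475,  1.57397921, -0.01160064,
        1.13401464, -0.07508955]), 'dq': array([ 2.22394799e-03, -5.95340632e-04,  4.07623642e-04, -3.56468996e-03,
        1.82929075e-03, -1.36338621e-04, -2.22948849e-05]), 'joint_efforts': array([ 2.77817395e-03, -6.69126034e+01,  9.87840369e-01, -3.15139961e+01,
       -6.05292292e-02,  3.76304076e-02,  5.17286207e-05]), 'position': array([0.21466837, 0.58649333, 0.22264774]), 'ee_rot': array([-5.48270597e-01, -3.09326100e+00,  2.17115610e-03]), 'force': array([-0.88214221,  0.42649274, -1.41590841]), 'ft_torque': array([0.01549396, 0.02269806, 0.02506136]), 'width': 0.998813240006873}
```

View pics/top0.png

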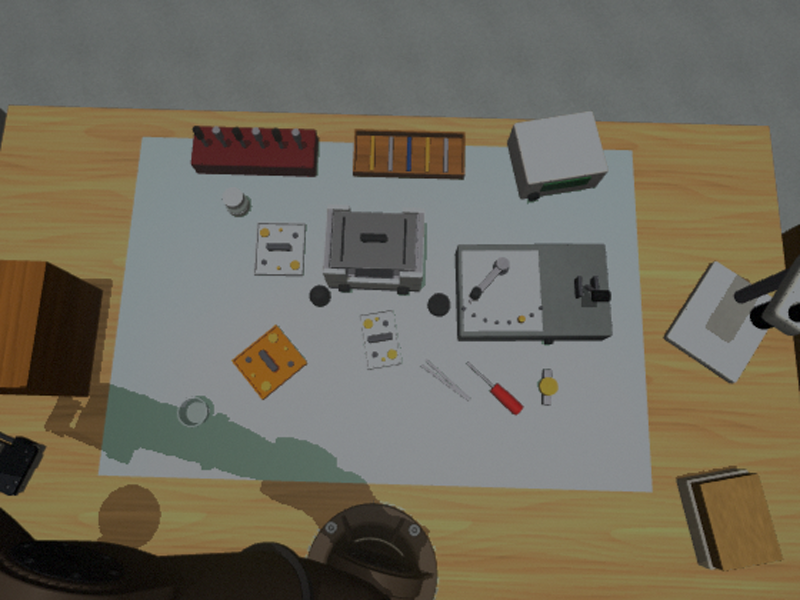

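View pics/side0.png

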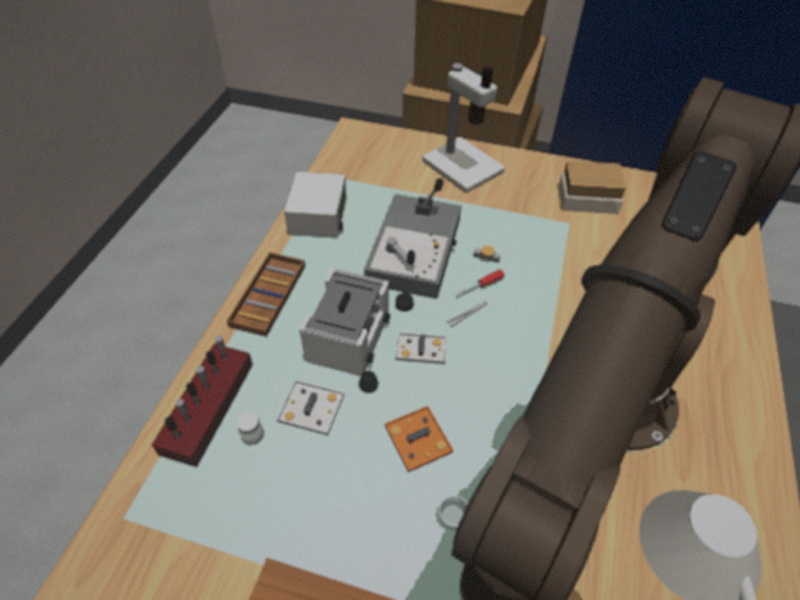

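The top view (800x600 px) shows:
- The tank with its lid is at (375,245).
- White tray A at (279,249) is about 53x50 px, so it fits the middle tray.
- White tray B at (381,340) is about 58x37 px, so it fits the small tray.
- The orange tray at (269,361) is the decoy, and no large tray is seen.
- The control box is at (535,290).

Next I'll take an enlarged crop to confirm this, with measurements alongside.

```bash
cat > h.py <<'E'
from cell import *
import cv2,numpy as np
from scipy.spatial.transform import Rotation as R
def ray(n,u,v,p=None):
    p=p or camera_params(n);K=p["intrinsics"]
    x=(u-K[0,2])/K[0,0];y=(v-K[1,2])/K[1,1]
    if n=="wrist":
        r=np.hypot(x,y);d=np.array([x/r*np.sin(r),y/r*np.sin(r),np.cos(r)]) if r>1e-9 else np.array([0,0,1.])
    else: d=np.array([x,y,1.])
    return np.array(p["xyz"]),R.from_rotvec(p["orientation"]).apply(d)
def onz(n,u,v,z,p=None):
    o,d=ray(n,u,v,p);return o+d*(z-o[2])/d[2]
def proj(n,P,p=None):
    p=p or camera_params(n);K=p["intrinsics"]
    c=R.from_rotvec(p["orientation"]).inv().apply(np.asarray(P)-p["xyz"])
    if n=="wrist":
        r=np.hypot(c[0],c[1]);c=np.array([*(c[:2]/max(r,1e-9)*np.arctan2(r,c[2])),1])
    else:c=c/c[2]
    return K[0,0]*c[0]+K[0,2],K[1,1]*c[1]+K[1,2]
def go(x,y,z,yaw=None):
    """TCP target; yaw (deg) of tool y axis in the world, modulo 180. Prints shift in tool axes in units, turn in units"""
    s=observe();M=R.from_rotvec(s["ee_rot"]).as_matrix()
    d=M.T@(np.array([x,y,z])-s["position"])/.04
    ty=np.degrees(np.arctan2(M[1,1],M[0,1]))
    t=0
    if yaw is not None: t=-((yaw-ty+90)%180-90)/6
    a=-np.radians(t*6)
    print("t",round(s["clock"],1),"pos",s["position"].round(4),"yawY",round(ty,1),"j7",round(s["joints"][6],2),"w",round(s["width"]*91.8,1),"F",s["force"].round(1),"tilt",round(np.degrees(np.arccos(-M[2,2])),1))
    print("  shift units",d.round(2),"turn units",round(t,2))
E
python3 - <<'E'
from h import *
im=get_image("top")[:,:,::-1].copy();cv2.imwrite("pics/top_raw.png",im)
a=cv2.resize(im[140:275,155:310],None,fx=4,fy=4,interpolation=cv2.INTER_CUBIC)[:540,:]
b=cv2.resize(im[165:245,315,None] if 0 else im[165:242,316:432],None,fx=4,fy=4,interpolation=cv2.INTER_CUBIC)
cv2.imwrite("pics/cropA.png",cv2.resize(im[140:282,160:350],None,fx=4.2,fy=4.2,interpolation=cv2.INTER_CUBIC)); cv2.imwrite("pics/cropB.png",cv2.resize(im[165:242,316:432],None,fx=6.5,fy=6.5,interpolation=cv2.INTER_CUBIC))
g=im.max(2)
m=(g<95).astype(np.uint8)
n,l,st,c=cv2.connectedComponentsWithStats(m)
for i in range(1,n):
    x,y,w,h,A=st[i]
    if 15<A<600 and 90<x<450 and 80<y<300:
        r=cv2.minAreaRect(np.argwhere(l==i)[:,::-1].astype(np.float32))
        print(c[i].round(1),A,[round(q,1) for q in r[1]],round(r[2]),"z.027",onz("top",*c[i],.027)[:2].round(3))
E
```

```text
[286.9  98.7] 472 [76.5, 27.4] 2 z.027 [ 0.87  -0.051]
[262. 108.] 17 [16.0, 0.0] -90 z.027 [0.837 0.025]
[311.6 113.4] 32 [15.0, 3.0] 90 z.027 [ 0.824 -0.127]
[284.6 122. ] 309 [77.1, 10.7] 2 z.027 [ 0.793 -0.046]
[168.8 145. ] 109 [11.9, 15.4] 54 z.027 [0.708 0.301]
[194.7 172.5] 100 [5.0, 17.0] 90 z.027 [0.624 0.217]
[349.8 188.1] 38 [10.7, 7.6] 27 z.027 [ 0.59  -0.242]
[194.5 192. ] 34 [33.0, 0.0] 180 z.027 [0.565 0.213]
[223.7 206.8] 184 [14.8, 14.1] 45 z.027 [0.523 0.125]
[332.6 205.2] 65 [6.7, 9.8] 27 z.027 [ 0.537 -0.192]
[306.8 212.9] 213 [16.0, 15.0] 90 z.027 [ 0.512 -0.117]
[265.7 236.1] 90 [5.4, 17.6] 81 z.027 [ 0.44 -0.  ]
[187.4 252.1] 98 [17.8, 5.5] 51 z.027 [0.388 0.221]
[379.  271.1] 39 [24.0, 3.8] 87 z.027 [ 0.35  -0.323]
[350.6 281.2] 22 [22.6, 0.7] 45 z.027 [ 0.32  -0.243]
[130.3 288.8] 93 [12.9, 18.6] 7 z.027 [0.28  0.372]
[144.5 289.5] 22 [3.2, 13.2] 9 z.027 [0.28  0.332]
```

View pics/cropA.png

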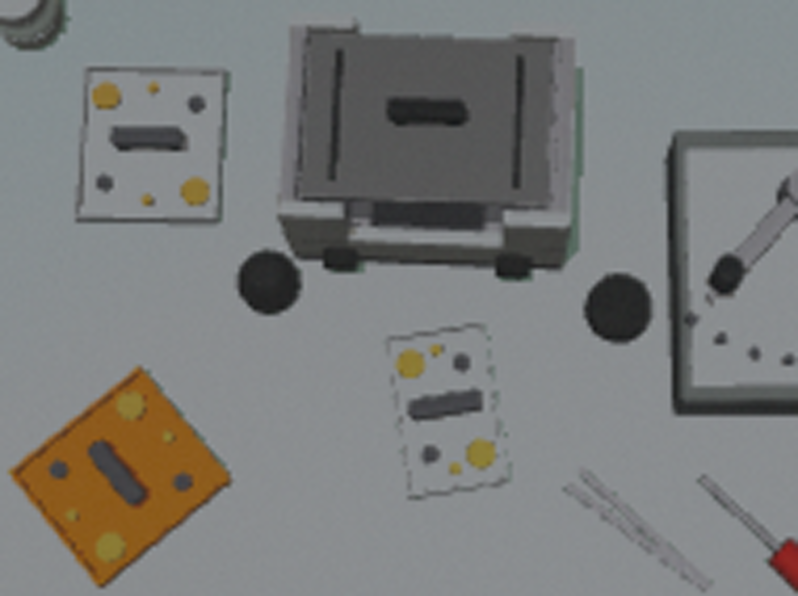

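View pics/cropB.png

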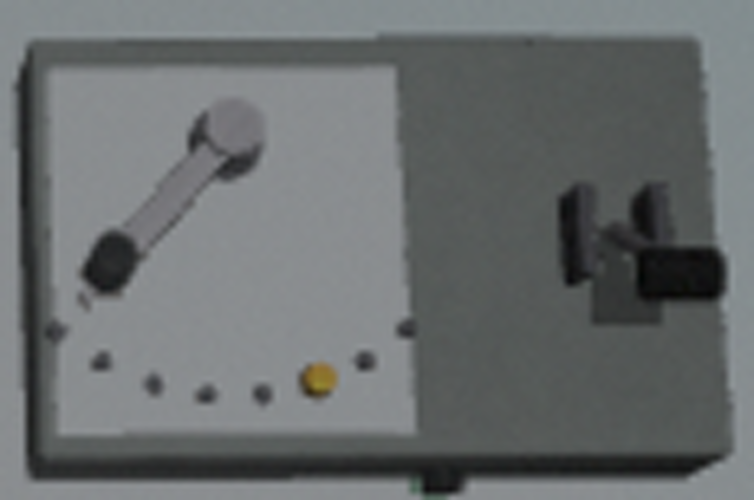

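The crop confirms what each thing is:
- The bare grey lid with two strips is on the tank, its handle at (427,110) in crop A.
- The middle tray is at (148,140) and the small tray at (447,410), both white. The orange tray at (120,475) is the look-alike. There's no large tray.
- Of the 8 marks, the brass stud is the sixth from the lever's end, at (320,378) in crop B, so it is notch 5.

Now I'll hover over the lid.

Run:
```python
from h import *
f=lambda u,v,z:onz("top",u/4.2+160-.4,v/4.2+140-.4,z)[:2]
L=f(427,108,.138);print("lid",L)
for a,b in [((341,50),(333,180)),((521,57),(516,188))]:
    A,B=f(*a,.117),f(*b,.117);d=A-B;print("strip",A.round(3),B.round(3),"x-axis yaw",np.degrees(np.arctan2(d[1],d[0])))
C=[f(305,38,.119),f(575,40,.119),f(573,212,.119),f(280,207,.119)]
print(np.round(C,3))
go(L[0],L[1],.30,0)
```

```text
lid [0.61620329 0.01533152]
strip [0.662 0.075] [0.572 0.076] x-axis yaw -0.5968684115433578
strip [ 0.66  -0.045] [ 0.57  -0.044] x-axis yaw -0.5788493488848712
[[ 0.669  0.099]
 [ 0.673 -0.08 ]
 [ 0.555 -0.081]
 [ 0.552  0.109]]
t 0.1 pos [0.2147 0.5866 0.2227] yawY 69.9 j7 -0.08 w 91.5 F [-0.8 -0.   0.3] tilt 0.1
  shift units [-14.34  -9.96  -1.92] turn units 11.65
```

```bash
python3 -m jog '[91,-0.9,-0.62,-0.12,0,91,-0.9,-0.62,-0.12,0,91,-0.9,-0.62,-0.12,0,91,-0.9,-0.62,-0.12,0,91,-0.9,-0.62,-0.12,0,91,-0.9,-0.62,-0.12,0,91,-0.9,-0.62,-0.12,0,91,-0.9,-0.62,-0.12,0,91,-0.9,-0.62,-0.12,0,91,-0.9,-0.62,-0.12,0,91,-0.9,-0.62,-0.12,0,91,-0.9,-0.62,-0.12,0,91,-0.9,-0.62,-0.12,0,91,-0.9,-0.62,-0.12,0,91,-0.9,-0.62,-0.12,0,91,-0.9,-0.62,-0.12,0]'
python3 -m jog '[91,0,0,0,1,91,0,0,0,1,91,0,0,0,1,91,0,0,0,1,91,0,0,0,1,91,0,0,0,1,91,0,0,0,1,91,0,0,0,1,91,0,0,0,1,91,0,0,0,1,91,0,0,0,1]'
python3 -c "
from h import *
go(.616,.0153,.30,-.6)"
```

```text
clock: 1.48
position: [0.596, 0.0488, 0.2907]
ee_rot: [-0.516, -3.091, 0.004]
force: [1.1, -0.5, 1.0]
width: 0.991
clock: 2.4
position: [0.5994, 0.0323, 0.2882]
ee_rot: [-2.199, -2.242, 0.022]
force: [0.0, -0.1, -0.1]
width: 0.989
t 2.4 pos [0.5994 0.0323 0.2882] yawY 1.1 j7 0.08 w 90.8 F [ 0.  -0.1 -0.1] tilt 0.8
  shift units [-0.44  0.4  -0.3 ] turn units 0.29
```

```bash
python3 -m jog '[91,-0.44,0.4,-0.3,0.29,91,0,0,0,0,91,0,0,0,0]'
python3 - <<'E'
from h import *
p=camera_params("wrist");im=get_image("wrist")[:,:,::-1].copy();cv2.imwrite("pics/w1.png",cv2.resize(im,None,fx=1.4,fy=1.4));cv2.imwrite("pics/w1r.png",im)
print(p);go(.616,.0153,.30,-.6)
print(proj("wrist",[.616,.0153,.138],p),proj("top",[.616,.0153,.138]))
E
```

```text
clock: 2.65
position: [0.6151, 0.0162, 0.299]
ee_rot: [-2.238, -2.199, 0.026]
force: [-0.1, 1.3, -0.2]
width: 0.988
{'intrinsics': array([[325.1922621 ,   0.        , 284.59819847],
       [  0.        , 325.1922621 , 205.38448089],
       [  0.        ,   0.        ,   1.        ]]), 'xyz': array([0.61855152, 0.09368794, 0.46001707]), 'orientation': array([ 2.84851441, -0.02150521, -0.02419992])}
t 2.7 pos [0.6153 0.0154 0.2994] yawY -1.0 j7 0.08 w 91.0 F [-0.7 -0.9 -0.2] tilt 0.9
  shift units [-0.    0.02 -0.02] turn units -0.07
(np.float64(287.9869747216812), np.float64(187.77681460552017)) (np.float64(261.2754744902367), np.float64(165.38606028682773))
```

View pics/w1.png

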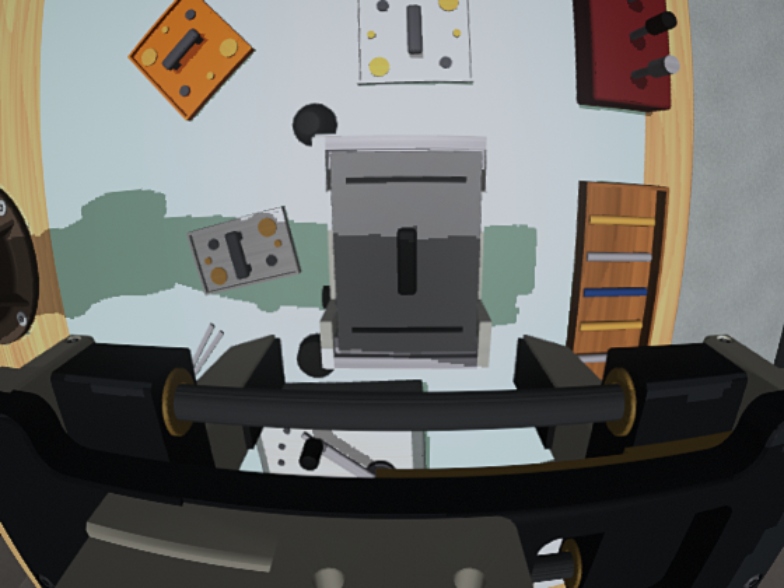

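The wrist view shows the lid handle centred near (407,262), with the strips at rows 180 and 330. The small tray is at (244,250), the middle tray at (415,30) and the orange one at (190,55). I'll refine these with masks.

```bash
cat >> h.py <<'E'
def dark(im,u,v,half,z,p,thr=None,cam="wrist"):
    """dark bar near u,v -> centre/long-axis yaw on plane z"""
    u,v=int(u),int(v);y0,x0=max(v-half,0),max(u-half,0)
    c=cv2.cvtColor(im[y0:v+half,x0:u+half],cv2.COLOR_BGR2GRAY)
    if thr is None: thr,_=cv2.threshold(c,0,255,cv2.THRESH_OTSU)
    m=(c<thr).astype(np.uint8)
    n,l,st,ce=cv2.connectedComponentsWithStats(m)
    i=min(range(1,n),key=lambda i:np.hypot(*(ce[i]-[u-x0,v-y0]))-.02*st[i][4])
    pts=np.argwhere(l==i)[:,::-1]+[x0,y0]
    P=np.array([onz(cam,a,b,z,p)[:2] for a,b in pts]);r=cv2.minAreaRect((P*1000).astype(np.float32))
    w,V=np.linalg.eigh(np.cov(P.T));a=V[:,1];yaw=np.degrees(np.arctan2(a[1],a[0]))
    print("thr",thr,"px",pts.mean(0).round(1),"n",len(pts),"ctr",np.round(r[0],1),"mean",(P.mean(0)*1000).round(1),"size",np.round(r[1],1),"long yaw",round(yaw%180,1))
    return P
E
cat > save.py <<'E'
import pickle
E
python3 - <<'E'
from h import *
im=cv2.imread("pics/w1r.png");p=camera_params("wrist")
for n,u,v,z,h,t in [("lid",290,185,.138,32,40),("small",171,182,.027,24,60),("mid",296,21,.027,24,90)]:
    print(n);dark(im,u,v,h,z,p,t)
for e in [((346,181),(467,179)),((352,330),(463,329))]:
    A,B=[onz("wrist",a/1.4,b/1.4,.117,p)[:2] for a,b in e];d=B-A;print(A.round(3),B.round(3),np.degrees(np.arctan2(d[1],d[0])))
E
```

```text
lid
thr 40 px [290.4 186.6] n 652 ctr [619.   15.2] mean [618.9  15.4] size [49.4 13.5] long yaw 89.5
small
thr 60 px [169.4 181.4] n 326 ctr [ 4.473e+02 -1.000e-01] mean [4.463e+02 1.000e-01] size [17.7 48.6] long yaw 100.9
mid
thr 90 px [295.7  21.2] n 346 ctr [629.9 214.8] mean [629.5 214.2] size [49.  13.1] long yaw 90.9
[0.574 0.074] [0.665 0.074] 0.14835840142692494
[ 0.574 -0.046] [ 0.664 -0.047] -0.21716845143291189
```

```bash
python3 -m jog '[40,0,0.09,0,-0.07,40,0,0,0.5,0,40,0,0,0.7,0,40,0,0,0.8,0,40,0,0,0.7,0,40,0,0,0.4,0,40,0,0,0,0,40,0,0,0,0]'
python3 -c "
from h import *
go(.6188,.0153,.146,-.3)"
```

```text
clock: 3.37
position: [0.6181, 0.0166, 0.171]
ee_rot: [-2.22, -2.22, 0.02]
force: [0.1, -0.0, -0.5]
width: 0.466
t 3.4 pos [0.6181 0.0166 0.171 ] yawY -0.0 j7 0.15 w 42.8 F [ 0.1 -0.  -0.5] tilt 0.7
  shift units [-0.03  0.03  0.62] turn units 0.05
```

```bash
python3 -m jog '[40,-0.03,0.02,0.5,0.05,40,0,0,0.1,0,40,0,0,0,0,40,0,0,0,0]'
python3 -c "
from h import *
go(.6188,.0153,.146,-.3)"
python3 -m jog '[12,0,0,0,0,12,0,0,0,0,12,0,0,0,0,12,0,0,0,0,12,0,0,0,0,12,0,0,0,0]' 40
python3 -c "
from h import *
go(.6188,.0153,.146,-.3)"
```

```text
clock: 3.7
position: [0.6211, 0.016, 0.1509]
ee_rot: [2.224, 2.218, -0.014]
force: [0.0, 0.3, 1.5]
width: 0.437
t 3.7 pos [0.6211 0.016  0.1509] yawY -0.2 j7 0.17 w 40.1 F [0.  0.3 1.5] tilt 0.5
  shift units [-0.02 -0.06  0.12] turn units 0.02
clock: 4.2
position: [0.6237, 0.0163, 0.1561]
ee_rot: [2.221, 2.216, -0.004]
force: [1.0, 1.1, 0.1]
width: 0.134
t 4.2 pos [0.6237 0.0163 0.1561] yawY -0.1 j7 0.17 w 12.3 F [1.  1.1 0.1] tilt 0.3
  shift units [-0.02 -0.12  0.25] turn units 0.03
```

```bash
python3 -m jog '[40,0,0,0,0,40,0,0,0,0,40,0,0,0,0,40,0,0,0,0]'
python3 -c "
from h import *
go(.6188,.0153,.145,-.3)"
```

```text
clock: 4.53
position: [0.6236, 0.0162, 0.1561]
ee_rot: [2.221, 2.216, -0.004]
force: [-0.0, -0.6, 0.0]
width: 0.376
t 4.5 pos [0.6236 0.0162 0.1561] yawY -0.1 j7 0.17 w 34.5 F [-0.  -0.6  0. ] tilt 0.3
  shift units [-0.02 -0.12  0.28] turn units 0.03
```

```bash
python3 -m jog '[40,-0.02,-0.12,0.28,0,40,0,0,0,0,40,0,0,0,0,40,0,0,0,0]'
python3 -c "
from h import *
go(.6188,.0153,.145,-.3)"
```

```text
clock: 4.87
position: [0.619, 0.0154, 0.145]
ee_rot: [2.221, 2.216, -0.004]
force: [0.6, 0.6, 0.3]
width: 0.434
t 4.9 pos [0.619  0.0154 0.145 ] yawY -0.1 j7 0.17 w 39.8 F [0.6 0.6 0.3] tilt 0.3
  shift units [-0.   -0.01  0.  ] turn units 0.03
```

Single-row moves land accurately, so I'll close now.

```bash
python3 -m jog '[0,0,0,0,0,0,0,0,0,0,0,0,0,0,0,0,0,0,0,0,0,0,0,0,0,0,0,0,0,0]' 40
python3 -c "
from h import *
go(.6188,.0153,.145,-.3)"
python3 -m jog '[0,0,0,-0.3,0,0,0,0,-0.7,0,0,0,0,-0.8,0,0,0,0,-0.8,0,0,0,0,-0.8,0,0,0,0,-0.3,0,0,0,0,0,0,0,0,0,0,0]'
python3 -c "
from h import *
go(.535,.405,.25,-.3)
cv2.imwrite('pics/w2.png',cv2.resize(get_image('wrist')[:,:,::-1],None,fx=1.4,fy=1.4))"
```

```text
clock: 5.37
position: [0.6203, 0.0155, 0.1465]
ee_rot: [2.219, 2.215, -0.002]
force: [0.4, 0.2, 0.6]
width: 0.052
t 5.4 pos [0.6203 0.0155 0.1465] yawY -0.1 j7 0.17 w 4.8 F [0.4 0.2 0.6] tilt 0.3
  shift units [-0.01 -0.04  0.04] turn units 0.03
clock: 6.03
position: [0.6186, 0.0152, 0.3061]
ee_rot: [2.221, 2.213, -0.003]
force: [0.5, 0.2, -0.4]
width: 0.004
t 6.0 pos [0.6186 0.0152 0.3061] yawY -0.2 j7 0.1 w 0.4 F [ 0.5  0.2 -0.4] tilt 0.4
  shift units [ 9.75 -2.13  1.34] turn units 0.01
```

View pics/w2.png

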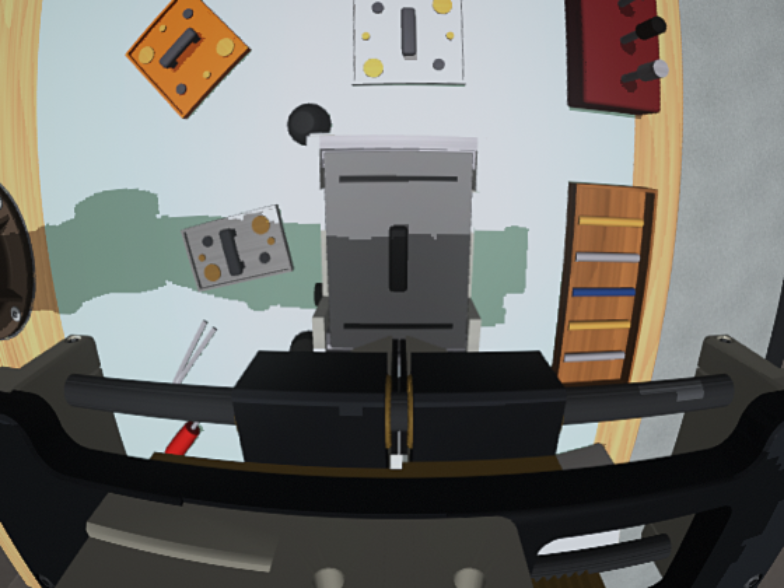

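The fingers closed to 0 on nothing, yet the handle is still at (398,258) and the geometry looked right. I'll go down again and look before closing.

```bash
python3 -m jog '[40,0,0,0.8,0,40,0,0,0.8,0,40,0,0,0.8,0,40,0,0,0.8,0,40,0,0,0.4,0,40,0,0,0,0,40,0,0,0,0]'
python3 -c "
from h import *
go(.6188,.0153,.145,-.3)"
```

```text
clock: 6.67
position: [0.614, 0.0138, 0.1496]
ee_rot: [2.226, 2.215, -0.016]
force: [-0.3, -0.3, 0.8]
width: 0.424
t 6.7 pos [0.614  0.0138 0.1496] yawY -0.3 j7 0.17 w 38.9 F [-0.3 -0.3  0.8] tilt 0.6
  shift units [0.04 0.12 0.11] turn units 0.0
```

```bash
python3 -m jog '[40,0.04,0.12,0.11,0,40,0,0,0,0,40,0,0,0,0]'
python3 - <<'E'
from h import *
go(.6188,.0153,.145,-.3)
a=get_image('wrist')[:,:,::-1];b=get_image("side")[:,:,::-1]
A=cv2.resize(a[100:350,180:400],None,fx=1.8,fy=1.8);B=cv2.resize(b[150:290,180:300],None,fx=3.2,fy=3.2,interpolation=cv2.INTER_CUBIC)
H=max(A.shape[0],B.shape[0]);C=np.zeros((H,A.shape[1]+B.shape[1],3),np.uint8);C[:A.shape[0],:A.shape[1]]=A;C[:B.shape[0],A.shape[1]:]=B
print(C.shape);cv2.imwrite("pics/c3.png",C)
E
```

```text
clock: 6.92
position: [0.6197, 0.0154, 0.146]
ee_rot: [2.226, 2.215, -0.015]
force: [1.2, 0.7, 0.3]
width: 0.434
t 6.9 pos [0.6197 0.0154 0.146 ] yawY -0.3 j7 0.17 w 39.9 F [1.2 0.7 0.3] tilt 0.6
  shift units [-0.   -0.02  0.02] turn units 0.0
(450, 780, 3)
```

View pics/c3.png

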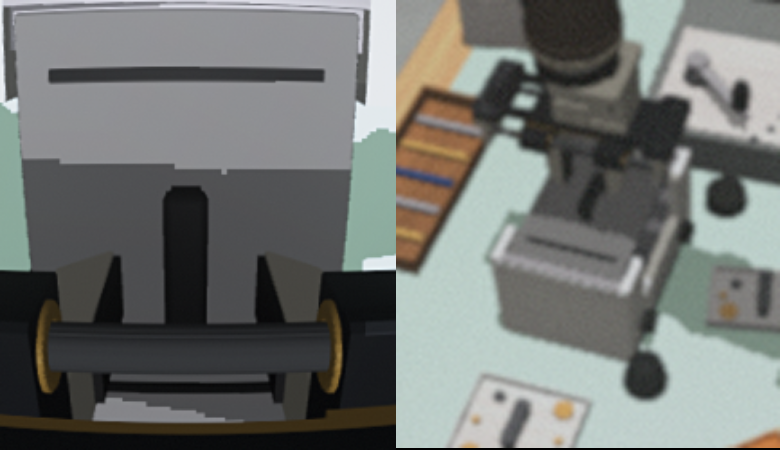

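Fingers at (115,260) and (262,260) straddle the handle, which starts at (186,190). I'll close in place and check the width row by row.

```bash
python3 -m jog '[10,0,0,0.02,0,10,0,0,0,0,10,0,0,0,0]' 30
python3 -m jog '[10,0,0,0,0,10,0,0,0,0,10,0,0,0,0]' 30
python3 - <<'E'
from h import *
go(.6188,.0153,.145,-.3)
a=get_image('wrist')[:,:,::-1];b=get_image("side")[:,:,::-1]
A=cv2.resize(a[100:350,180:400],None,fx=1.8,fy=1.8);B=cv2.resize(b[150:290,180:300],None,fx=3.2,fy=3.2,interpolation=cv2.INTER_CUBIC)
H=max(A.shape[0],B.shape[0]);C=np.zeros((H,A.shape[1]+B.shape[1],3),np.uint8);C[:A.shape[0],:A.shape[1]]=A;C[:B.shape[0],A.shape[1]:]=B
print(C.shape);cv2.imwrite("pics/c4.png",C)
E
```

```text
clock: 7.27
position: [0.6208, 0.0156, 0.1472]
ee_rot: [2.224, 2.214, -0.01]
force: [0.4, 0.6, -0.6]
width: 0.265
clock: 7.52
position: [0.6211, 0.0155, 0.1479]
ee_rot: [2.224, 2.213, -0.008]
force: [0.2, 0.1, 0.1]
width: 0.118
t 7.5 pos [0.6211 0.0155 0.1479] yawY -0.3 j7 0.17 w 10.8 F [0.2 0.1 0.1] tilt 0.4
  shift units [-0.   -0.06  0.07] turn units 0.0
(450, 780, 3)
```

View pics/c4.png

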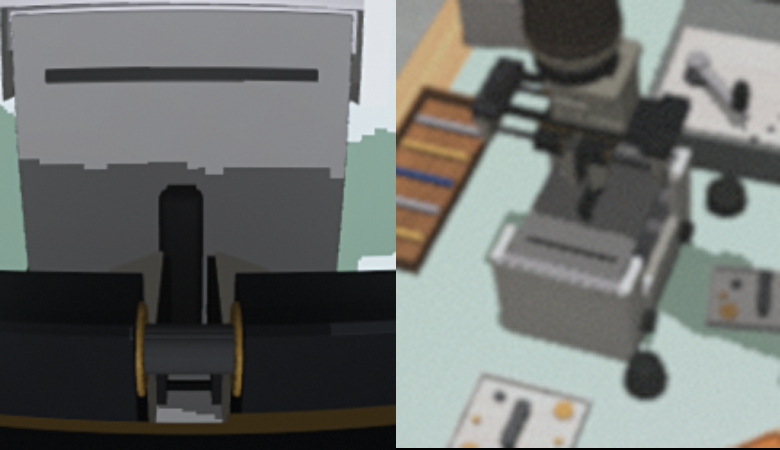

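The pad gap is 44 px, the same as the handle, at a reported 10.8 mm. So the tips are still above the handle, and they seem to reach less far below the TCP than stated. I'll open and descend in small steps, watching force.

```bash
python3 -m jog '[36,0,-0.06,0,0,36,0,0,0,0,36,0,0,0,0,36,0,0,0,0]'
python3 -m jog '[36,0,0,0.25,0,36,0,0,0,0,36,0,0,0,0]'
python3 -m jog '[36,0,0,0.25,0,36,0,0,0,0,36,0,0,0,0]'
python3 -c "
from h import *
go(.6188,.0153,.13,-.3)"
```

```text
clock: 7.95
position: [0.6182, 0.0155, 0.1477]
ee_rot: [2.224, 2.213, -0.009]
force: [-0.0, -0.2, 0.7]
width: 0.351
clock: 8.2
position: [0.6183, 0.0155, 0.1367]
ee_rot: [2.224, 2.213, -0.009]
force: [0.3, 0.4, 0.5]
width: 0.393
clock: 8.45
position: [0.618, 0.0154, 0.125]
ee_rot: [2.224, 2.214, -0.01]
force: [0.1, -0.0, -0.0]
width: 0.391
t 8.4 pos [0.618  0.0154 0.125 ] yawY -0.3 j7 0.18 w 35.9 F [ 0.1 -0.  -0. ] tilt 0.4
  shift units [-0.    0.02 -0.12] turn units 0.0
```

```bash
python3 -m jog '[0,0,0,0,0,0,0,0,0,0,0,0,0,0,0,0,0,0,0,0,0,0,0,0,0,0,0,0,0,0]' 30
python3 -c "
from h import *
go(.6188,.0153,.13,-.3)"
```

```text
clock: 8.95
position: [0.6178, 0.0154, 0.1248]
ee_rot: [2.225, 2.214, -0.011]
force: [0.3, -0.5, -1.6]
width: 0.144
t 8.9 pos [0.6178 0.0154 0.1248] yawY -0.3 j7 0.18 w 13.2 F [ 0.3 -0.5 -1.6] tilt 0.4
  shift units [-0.    0.02 -0.13] turn units 0.0
```

It holds now, at 13.2 mm on the handle. Lifting and carrying it to the clear patch around (0.53, 0.41).

```bash
python3 -m jog '[0,0,0,-0.3,0,0,0,0,-0.6,0,0,0,0,-0.6,0,0,0,0,-0.6,0,0,0,0,-0.6,0,0,0,0,-0.6,0,0,0,0,-0.3,0,0,0,0,0,0,0,0,0,0,0]' 40
python3 -m jog '[0,0.3,-0.06,0,0,0,0.6,-0.12,0,0,0,0.7,-0.15,0,0,0,0.7,-0.15,0,0,0,0.7,-0.15,0,0,0,0.7,-0.15,0,0,0,0.7,-0.15,0,0,0,0.7,-0.15,0,0,0,0.7,-0.15,0,0,0,0.7,-0.15,0,0,0,0.7,-0.15,0,0,0,0.7,-0.15,0,0,0,0.7,-0.15,0,0,0,0.7,-0.15,0,0,0,0.5,-0.1,0,0,0,0.3,-0.06,0,0,0,0,0,0,0]'
python3 - <<'E'
from h import *
go(.53,.41,.20,-.3)
cv2.imwrite("pics/c5.png",cv2.resize(get_image('wrist')[:,:,::-1],None,fx=1.2,fy=1.2))
E
```

```text
clock: 9.7
position: [0.6163, 0.0155, 0.2805]
ee_rot: [2.227, 2.212, -0.014]
force: [-0.6, -0.5, -1.7]
width: 0.146
clock: 11.12
position: [0.5089, 0.4486, 0.2524]
ee_rot: [-2.219, -2.208, 0.068]
force: [-0.5, 0.3, -1.7]
width: 0.145
t 11.1 pos [0.5089 0.4486 0.2524] yawY -0.3 j7 -0.59 w 13.3 F [-0.5  0.3 -1.7] tilt 2.6
  shift units [-0.93  0.58  1.31] turn units -0.0
```

View pics/c5.png

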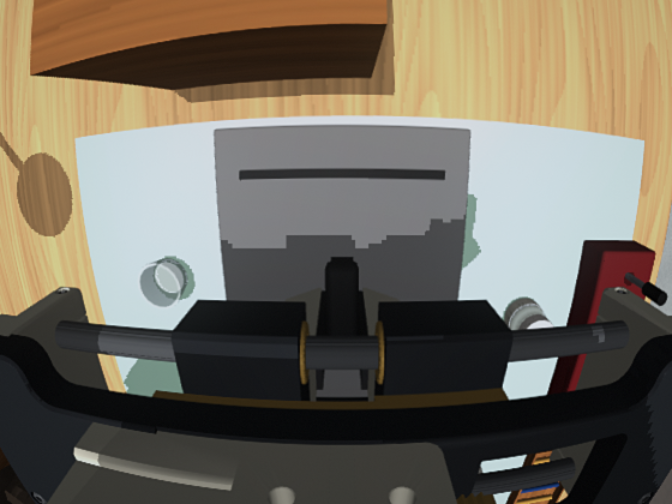

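The lid is held level enough, with its front edge at row 130, and the patch below is clear: cup at (165,280), jar at (525,320). Lowering in stages.

```bash
python3 -m jog '[0,-0.3,0.2,0.1,0,0,-0.35,0.2,0.2,0,0,-0.2,0.1,0.4,0,0,0,0,0.4,0,0,0,0,0,0,0,0,0,0,0]'
python3 -c "
from h import *
go(.53,.41,.04,-.3)"
```

```text
clock: 11.67
position: [0.5345, 0.394, 0.2065]
ee_rot: [-2.24, -2.197, 0.074]
force: [1.1, 0.5, -1.3]
width: 0.145
t 11.7 pos [0.5345 0.394  0.2065] yawY -1.2 j7 -0.5 w 13.3 F [ 1.1  0.5 -1.3] tilt 2.7
  shift units [0.53 0.03 4.15] turn units -0.14
```

```bash
sed -i 's/print("  shift units"/print("  zax",M[:,2].round(3),end="");print("  shift units"/' h.py
python3 -m jog '[0,0.25,0,0.5,0,0,0.25,0,0.5,0,0,0,0,0.6,0,0,0,0,0.6,0,0,0,0,0.6,0,0,0,0,0.5,0,0,0,0,0.3,0,0,0,0,0,0,0,0,0,0,0]'
python3 -c "
from h import *
go(.53,.41,.02,-.3)"
```

```text
clock: 12.42
position: [0.5414, 0.4014, 0.0677]
ee_rot: [2.256, 2.183, -0.054]
force: [0.3, 0.6, -1.1]
width: 0.144
t 12.4 pos [0.5414 0.4014 0.0677] yawY -1.9 j7 -0.47 w 13.2 F [ 0.3  0.6 -1.1] tilt 2.0
  zax [-0.023 -0.025 -0.999]  shift units [ 0.24 -0.27  1.19] turn units -0.26
```

```bash
python3 -m jog '[0,0.1,-0.1,0.4,-0.13,0,0.1,-0.1,0.4,-0.13,0,0,0,0.1,0,0,0,0,0,0]'
python3 -m jog '[0,0,0,0.12,0,0,0,0,0,0,0,0,0,0,0]'
python3 -m jog '[0,0,0,0.12,0,0,0,0,0,0,0,0,0,0,0]'
python3 -c "
from h import *
go(.53,.41,.014,-.3)"
```

```text
clock: 12.75
position: [0.5379, 0.4099, 0.0381]
ee_rot: [2.226, 2.212, -0.038]
force: [-0.5, -0.2, -1.5]
width: 0.156
clock: 13.0
position: [0.5404, 0.4103, 0.0369]
ee_rot: [2.227, 2.21, -0.031]
force: [0.5, -0.3, -1.7]
width: 0.145
clock: 13.25
position: [0.5417, 0.4103, 0.0335]
ee_rot: [2.228, 2.208, -0.026]
force: [0.5, 0.2, -1.7]
width: 0.146
t 13.2 pos [0.5417 0.4103 0.0335] yawY -0.5 j7 -0.44 w 13.4 F [ 0.5  0.2 -1.7] tilt 1.0
  zax [-0.009 -0.015 -1.   ]  shift units [-0.   -0.29  0.49] turn units -0.03
```

```bash
python3 -m jog '[0,0,-0.1,0.3,0,0,0,0,0,0,0,0,0,0,0]'
python3 -m jog '[0,0,-0.1,0.15,0,0,0,0,0,0,0,0,0,0,0]'
python3 -m jog '[0,0,0,0.1,0,0,0,0,0,0,0,0,0,0,0]'
python3 -c "
from h import *
go(.53,.41,.014,-.3)"
```

```text
clock: 13.5
position: [0.5384, 0.4102, 0.0222]
ee_rot: [2.228, 2.207, -0.025]
force: [0.5, 0.1, -1.0]
width: 0.146
clock: 13.75
position: [0.5344, 0.4102, 0.0165]
ee_rot: [2.228, 2.207, -0.024]
force: [0.7, -0.1, -2.1]
width: 0.147
clock: 14.0
position: [0.5352, 0.4109, 0.0142]
ee_rot: [2.228, 2.208, -0.02]
force: [0.2, -0.7, -2.0]
width: 0.148
t 14.0 pos [0.5352 0.4109 0.0142] yawY -0.5 j7 -0.44 w 13.5 F [ 0.2 -0.7 -2. ] tilt 0.8
  zax [-0.006 -0.012 -1.   ]  shift units [-0.02 -0.13  0.01] turn units -0.04
```

```bash
python3 -m jog '[0,0,0,0.08,0,0,0,0,0,0]'
python3 -m jog '[0,0,0,0.08,0,0,0,0,0,0]'
python3 -m jog '[40,0,0,0,0,40,0,0,0,0,40,0,0,0,0]'
python3 -m jog '[40,0,0,-0.4,0,40,0,0,-0.7,0,40,0,0,-0.7,0,40,0,0,-0.7,0,40,0,0,-0.7,0,40,0,0,-0.7,0,40,0,0,-0.7,0,40,0,0,-0.4,0,40,0,0,0,0,40,0,0,0,0]'
python3 -c "
from h import *
go(.6188,.01,.25,-.3)"
```

```text
clock: 14.17
position: [0.5359, 0.4113, 0.0142]
ee_rot: [2.229, 2.208, -0.017]
force: [-0.3, -0.6, -1.6]
width: 0.147
clock: 14.33
position: [0.5368, 0.4118, 0.014]
ee_rot: [2.23, 2.208, -0.013]
force: [1.3, -0.3, -2.2]
width: 0.148
clock: 14.58
position: [0.5375, 0.4121, 0.0139]
ee_rot: [2.23, 2.208, -0.01]
force: [-0.3, -0.6, -0.3]
width: 0.316
clock: 15.42
position: [0.5369, 0.4127, 0.2169]
ee_rot: [2.229, 2.207, -0.023]
force: [-0.1, 0.3, -1.0]
width: 0.434
t 15.4 pos [0.5369 0.4127 0.2169] yawY -0.6 j7 -0.52 w 39.8 F [-0.1  0.3 -1. ] tilt 0.9
  zax [-0.007 -0.014 -1.   ]  shift units [-10.06   2.14  -0.7 ] turn units -0.05
```

The lid is on the bench: z held at 0.014 and it has been released. Back over the tank to measure the well and the small tray.

```bash
python3 -m jog '[40,-0.3,0.06,-0.1,0,40,-0.6,0.12,-0.1,0,40,-0.6,0.12,-0.2,0,40,-0.6,0.12,-0.2,0,40,-0.6,0.12,-0.2,0,40,-0.6,0.12,-0.2,0,40,-0.6,0.12,-0.2,0,40,-0.6,0.12,-0.2,0,40,-0.6,0.12,-0.1,0,40,-0.6,0.12,-0.1,0,40,-0.6,0.12,-0.1,0,40,-0.6,0.12,-0.1,0,40,-0.6,0.12,-0.1,0,40,-0.6,0.12,0,0,40,-0.6,0.12,0,0,40,-0.4,0.08,0,0,40,0,0,0,0,40,0,0,0,0]'
python3 -c "
from h import *
go(.6153,.0154,.30,-.3)"
```

```text
clock: 16.92
position: [0.5964, 0.0128, 0.2783]
ee_rot: [-2.236, -2.198, 0.088]
force: [-0.4, 0.9, -0.4]
width: 0.434
t 16.9 pos [0.5964 0.0128 0.2783] yawY -1.0 j7 0.07 w 39.9 F [-0.4  0.9 -0.4] tilt 3.2
  zax [-0.044 -0.036 -0.998]  shift units [ 0.05  0.45 -0.57] turn units -0.12
```

```bash
python3 -m jog '[60,0.05,0.25,-0.3,0,60,0,0.2,-0.3,0,60,0,0,0,0,60,0,0,0,0,60,0,0,0,0,60,0,0,0,0]'
python3 - <<'E'
from h import *
go(.6153,.0154,.30,-.3)
p=camera_params("wrist");im=get_image("wrist")[:,:,::-1].copy();cv2.imwrite("pics/w6r.png",im);np.save("w6.npy",np.r_[p["xyz"],p["orientation"]])
cv2.imwrite("pics/w6.png",cv2.resize(im,None,fx=1.4,fy=1.4))
E
```

```text
clock: 17.42
position: [0.6115, 0.0174, 0.2958]
ee_rot: [-2.228, -2.194, 0.1]
force: [0.1, -0.9, 0.0]
width: 0.65
t 17.4 pos [0.6115 0.0174 0.2958] yawY -0.9 j7 0.07 w 59.7 F [ 0.1 -0.9  0. ] tilt 3.7
  zax [-0.054 -0.036 -0.998]  shift units [-0.05  0.09 -0.11] turn units -0.11
```

View pics/w6.png

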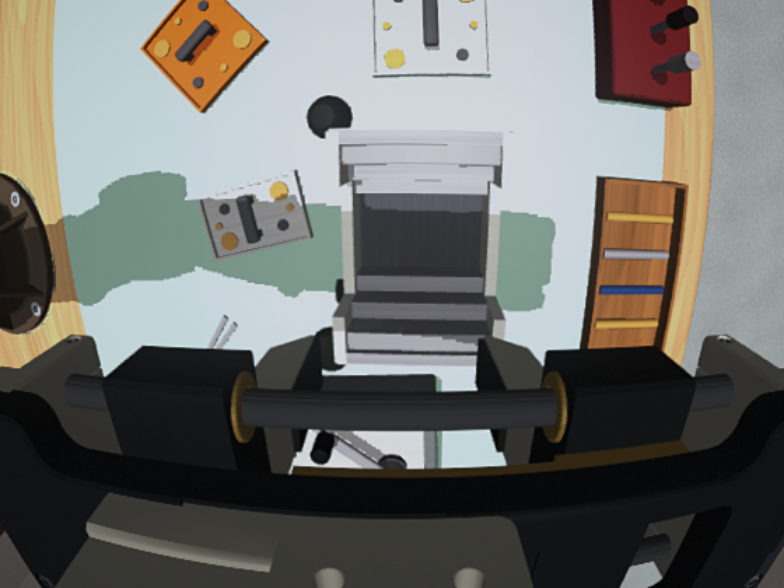

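The well is open, its inside spanning columns 352–492. The −y ledge fronts show at rows 276, 302 and 332, and the small tray is at (250,218). I'll compare edges against predictions.

Run:
```python
from h import *
q=np.load("w6.npy");p=camera_params("wrist");p=dict(p,xyz=q[:3],orientation=q[3:])
im=cv2.imread("pics/w6r.png");g=cv2.cvtColor(im,cv2.COLOR_BGR2GRAY).astype(int)
T=np.array([.6185,.0153,0])
for y,z in [(.094,.119),(.084,.119),(.069,.111),(.054,.078),(.039,.045),(.039,.012),(-.039,.012),(-.039,.045),(-.054,.045),(-.054,.078),(-.069,.078),(-.069,.111),(-.084,.111),(-.084,.119),(-.094,.119)]:
    print((y,z),np.round(proj("wrist",T+[0,y,z],p),1),"  xL,xR",[round(proj("wrist",T+[s*.06,y,z],p)[0],1) for s in(-1,1)])
e=g[85:270,296:306].mean(1);d=np.diff(e);print("rows",[(i+85.5,int(d[i])) for i in range(1,len(d)-1) if abs(d[i])>6])
for r in (203,220,240):
    e=g[r-1:r+2,235:365].mean(0);d=np.diff(e);print("row",r,[(i+235.5,int(d[i])) for i in range(len(d)) if abs(d[i])>12])
for n,u,v,t in[("small",177,157,60),("mid",307,14,90)]:
    print(n);dark(im,u,v,24,.027,p,t)
```

```text
(0.094, 0.119) [299.7  91.6]   xL,xR [np.float64(241.1), np.float64(358.5)]
(0.084, 0.119) [299.8 101.3]   xL,xR [np.float64(241.4), np.float64(358.5)]
(0.069, 0.111) [300.1 115.5]   xL,xR [np.float64(243.2), np.float64(357.0)]
(0.054, 0.078) [300.4 127.1]   xL,xR [np.float64(248.7), np.float64(352.2)]
(0.039, 0.045) [300.6 136.9]   xL,xR [np.float64(253.3), np.float64(348.1)]
(0.039, 0.012) [300.8 134.3]   xL,xR [np.float64(256.9), np.float64(344.8)]
(-0.039, 0.012) [301.  189.5]   xL,xR [np.float64(258.8), np.float64(343.3)]
(-0.039, 0.045) [300.9 196.2]   xL,xR [np.float64(255.6), np.float64(346.3)]
(-0.054, 0.045) [300.9 207. ]   xL,xR [np.float64(256.1), np.float64(345.8)]
(-0.054, 0.078) [300.7 215.6]   xL,xR [np.float64(252.4), np.float64(349.1)]
(-0.069, 0.078) [300.7 226.9]   xL,xR [np.float64(253.0), np.float64(348.4)]
(-0.069, 0.111) [300.5 237.6]   xL,xR [np.float64(249.0), np.float64(352.1)]
(-0.084, 0.111) [300.4 249.3]   xL,xR [np.float64(249.7), np.float64(351.2)]
(-0.084, 0.119) [300.4 252.3]   xL,xR [np.float64(248.7), np.float64(352.2)]
(-0.094, 0.119) [300.3 260. 
[... 595 characters left out ...]
 82), (245.5, 54), (252.5, -77), (253.5, -31), (254.5, 30), (344.5, -26), (345.5, 28), (346.5, 60), (347.5, 15), (353.5, -15), (354.5, -16)]
row 220 [(238.5, -13), (239.5, -55), (240.5, -58), (250.5, 18), (251.5, 14), (346.5, -13), (347.5, -21), (356.5, 16), (357.5, 40), (358.5, 22)]
row 240 [(236.5, 54), (237.5, 93), (238.5, 41), (245.5, -58), (246.5, -76), (247.5, 56), (248.5, 30), (286.5, -14), (300.5, -23), (315.5, -30), (345.5, -18), (351.5, 53), (352.5, 17), (359.5, 25), (360.5, 15)]
small
thr 60 px [177.6 157.2] n 302 ctr [447.   29.7] mean [446.3  28.6] size [17.5 46.5] long yaw 99.9
mid
thr 90 px [307.2  14.6] n 296 ctr [628.7 214.3] mean [629.  216.1] size [45.3 12.9] long yaw 91.8
```

The tank centre comes out at (0.6175, 0.0146), and all ledge edges agree within about 1 px. The small tray has been knocked about 29 mm to (0.446, 0.029), yaw about +10°. Going to it.

```bash
python3 -c "
from h import *
go(.4455,.029,.15,10)"
python3 -m jog '[40,0.1,-0.4,0.3,-0.6,40,0.1,-0.6,0.5,-0.6,40,0,-0.7,0.5,-0.6,40,0,-0.7,0.5,0,40,0,-0.7,0.5,0,40,0,-0.5,0.5,0,40,0,-0.2,0.4,0,40,0,0,0,0,40,0,0,0,0]'
python3 -c "
from h import *
go(.4455,.029,.10,10)"
```

```text
t 17.5 pos [0.6114 0.0176 0.2958] yawY -0.9 j7 0.07 w 60.1 F [-0.  -0.5 -0.8] tilt 3.7
  zax [-0.055 -0.035 -0.998]  shift units [ 0.36 -3.95  3.85] turn units -1.82
clock: 18.22
position: [0.4423, 0.003, 0.1688]
ee_rot: [-1.987, -2.404, 0.099]
force: [0.7, 0.3, -0.3]
width: 0.434
t 18.2 pos [0.4423 0.003  0.1688] yawY 10.8 j7 0.2 w 39.9 F [ 0.7  0.3 -0.3] tilt 3.8
  zax [-0.057 -0.035 -0.998]  shift units [0.66 0.31 1.69] turn units 0.13
```

```bash
python3 -m jog '[40,0.3,0.15,0.2,0.13,40,0.3,0.1,0.3,0,40,0,0,0.4,0,40,0,0,0.4,0,40,0,0,0.3,0,40,0,0,0,0,40,0,0,0,0]'
python3 - <<'E'
from h import *
go(.4455,.029,.03,10)
p=camera_params("wrist");im=get_image("wrist")[:,:,::-1].copy();cv2.imwrite("pics/w7r.png",im)
P=[.4455,.029,.027];u,v=proj("wrist",P,p);print(u,v);dark(im,u,v,60,.027,p,60)
cv2.imwrite("pics/w7.png",cv2.resize(im,None,fx=1.2,fy=1.2))
E
```

```text
clock: 18.8
position: [0.4562, 0.0304, 0.1076]
ee_rot: [-2.008, -2.4, 0.083]
force: [0.1, 0.2, -0.0]
width: 0.437
t 18.8 pos [0.4562 0.0304 0.1076] yawY 10.1 j7 0.21 w 40.1 F [ 0.1  0.2 -0. ] tilt 3.1
  zax [-0.043 -0.033 -0.999]  shift units [ 0.06 -0.18  1.95] turn units 0.02
275.9614804176826 208.83745804614557
thr 60 px [273.7 206.5] n 956 ctr [443.2  31. ] mean [443.5  30.3] size [13.2 49.3] long yaw 101.3
```

View pics/w7.png

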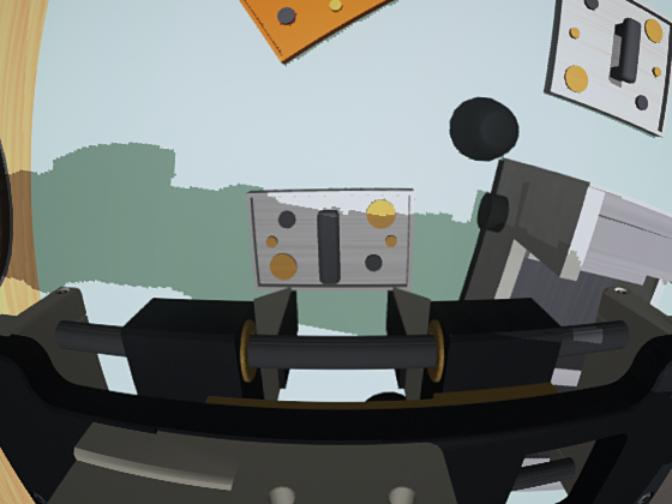

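The small tray's handle is at (328,246), i.e. (0.443, 0.031), yaw 11.3°. Before gripping across it, I need the gripper body to clear the tank. The tank's x-walls look notched, so I'll measure that notch.

Run:
```python
from h import *
im=cv2.imread("pics/top_raw.png")
a=im[180:212,222:302];cv2.imwrite("pics/n1.png",cv2.resize(a,None,fx=8,fy=8,interpolation=cv2.INTER_CUBIC))
g=cv2.cvtColor(im,cv2.COLOR_BGR2GRAY).astype(int)
def zat(v,u,x):
    from scipy.optimize import brentq
    return brentq(lambda z:onz("top",u,v,z)[0]-x,-.1,.3)
for u in (232,262,292):
    d=np.diff(g[180:215,u-2:u+3].mean(1));print(u,[(i+180.5,int(d[i]),"z out %.3f in %.3f"%(zat(i+180.5,u,.5475),zat(i+180.5,u,.5575))) for i in range(len(d)) if abs(d[i])>7])
```

```text
Traceback (most recent call last):
ValueError: f(a) and f(b) must have different signs
```

View pics/n1.png

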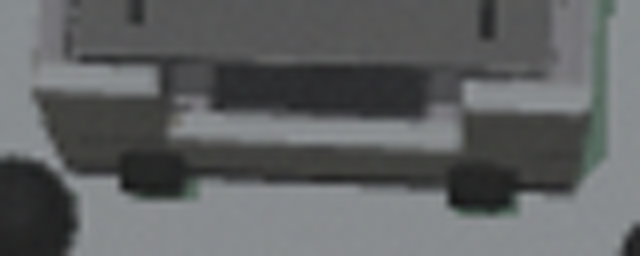

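The notch spans about 104 mm in y, with its floor at about z = 0.055. The 75 mm gripper body therefore passes through it, and a full-depth placement is possible. Descending on the small tray.

```bash
python3 -m jog '[40,0.06,-0.25,0.3,-0.1,40,0.05,-0.15,0.4,-0.1,40,0,0,0.4,0,40,0,0,0.3,0,40,0,0,0.2,0,40,0,0,0,0,40,0,0,0,0,40,0,0,0,0]'
python3 -c "
from h import *
go(.4432,.031,.017,11.3)"
```

```text
clock: 19.52
position: [0.4466, 0.0318, 0.05]
ee_rot: [-1.987, -2.429, 0.062]
force: [0.7, 0.8, -0.4]
width: 0.438
t 19.5 pos [0.4466 0.0318 0.05  ] yawY 11.4 j7 0.29 w 40.2 F [ 0.7  0.8 -0.4] tilt 2.3
  zax [-0.027 -0.029 -0.999]  shift units [ 0.02 -0.06  0.83] turn units 0.02
```

```bash
python3 -m jog '[40,0,-0.06,0.4,0,40,0,0,0.4,0,40,0,0,0.1,0,40,0,0,0,0,40,0,0,0,0]'
python3 -c "
from h import *
go(.4432,.031,.017,11.3)"
```

```text
clock: 19.93
position: [0.4477, 0.0312, 0.0173]
ee_rot: [1.987, 2.431, -0.051]
force: [-0.3, -0.6, -0.8]
width: 0.436
t 19.9 pos [0.4477 0.0312 0.0173] yawY 11.4 j7 0.33 w 40.0 F [-0.3 -0.6 -0.8] tilt 1.9
  zax [-0.02  -0.026 -0.999]  shift units [ 0.02 -0.11  0.01] turn units 0.02
```

```bash
python3 -m jog '[40,0,-0.11,0,0,0,0,0,0,0,0,0,0,0,0,0,0,0,0,0,0,0,0,0,0,0,0,0,0,0,0,0,0,0,0]' 40
python3 -c "
from h import *
go(.4432,.031,.017,11.3)"
python3 -m jog '[0,0,0,-0.2,0,0,0,0,-0.4,0,0,0,0,-0.5,0,0,0,0,-0.5,0,0,0,0,-0.5,0,0,0,0,-0.5,0,0,0,0,-0.5,0,0,0,0,-0.4,0,0,0,0,-0.2,0,0,0,0,0,0,0,0,0,0,0]'
python3 -c "
from h import *
go(.6175,.0146,.175,-.3)"
```

```text
clock: 20.52
position: [0.4446, 0.0308, 0.0203]
ee_rot: [1.986, 2.429, -0.046]
force: [0.1, 0.1, -1.9]
width: 0.139
t 20.5 pos [0.4446 0.0308 0.0203] yawY 11.5 j7 0.33 w 12.7 F [ 0.1  0.1 -1.9] tilt 1.7
  zax [-0.016 -0.025 -1.   ]  shift units [ 0.01 -0.03  0.08] turn units 0.03
clock: 21.43
position: [0.4445, 0.033, 0.1778]
ee_rot: [1.991, 2.429, -0.053]
force: [0.2, 0.4, -1.7]
width: 0.138
t 21.4 pos [0.4445 0.033  0.1778] yawY 11.3 j7 0.13 w 12.7 F [ 0.2  0.4 -1.7] tilt 1.9
  zax [-0.02  -0.027 -0.999]  shift units [-1.3   4.15 -0.01] turn units 1.93
```

```bash
python3 -m jog '[0,0,0,0,0.6,0,0,0,0,0.8,0,0,0,0,0.5,0,0,0,0,0,0,-0.05,0.3,0,0,0,-0.05,0.5,0,0,0,-0.05,0.5,0,0,0,-0.05,0.5,0,0,0,-0.05,0.5,0,0,0,-0.05,0.5,0,0,0,-0.05,0.5,0,0,0,0,0.4,0,0,0,0,0.2,0,0,0,0,0,0,0,0,0,0,0,0]'
python3 - <<'E'
from h import *
go(.6175,.0146,.175,-.3)
E
```

```text
clock: 22.68
position: [0.6048, 0.0151, 0.1582]
ee_rot: [-2.202, -2.231, 0.079]
force: [0.3, -0.4, -1.9]
width: 0.143
t 22.7 pos [0.6048 0.0151 0.1582] yawY 0.7 j7 0.15 w 13.1 F [ 0.3 -0.4 -1.9] tilt 2.9
  zax [-0.04  -0.031 -0.999]  shift units [-0.03  0.3  -0.43] turn units 0.17
```

```bash
python3 -m jog '[0,-0.02,0.15,0.1,0.17,0,0,0.12,0.2,0,0,0,0.03,0.2,0,0,0,0,0.2,0,0,0,0,0.2,0,0,0,0,0.1,0,0,0,0,0,0,0,0,0,0,0]'
python3 - <<'E'
from h import *
go(.6175,.0146,.10,-.3)
im=get_image("wrist")[:,:,::-1].copy();cv2.imwrite("pics/w8.png",cv2.resize(im,None,fx=1.2,fy=1.2))
E
```

```text
clock: 23.35
position: [0.6118, 0.0136, 0.112]
ee_rot: [-2.219, -2.209, 0.083]
force: [-0.3, 0.3, -1.1]
width: 0.135
t 23.4 pos [0.6118 0.0136 0.112 ] yawY -0.3 j7 0.16 w 12.4 F [-0.3  0.3 -1.1] tilt 3.1
  zax [-0.044 -0.03  -0.999]  shift units [0.03 0.16 0.29] turn units 0.0
```

View pics/w8.png

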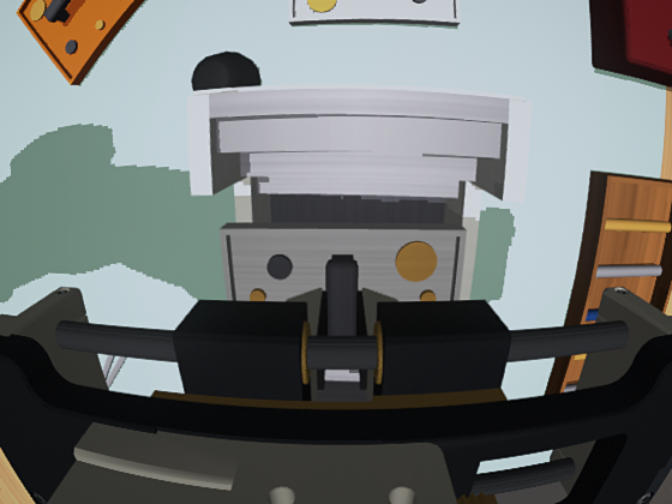

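The tray spans columns 222–467 and is about 6 mm short in x, with no contact so far. Correct, then lower.

```bash
python3 -m jog '[0,0.04,0.17,0,0,0,0,0,0,0,0,0,0,0,0]'
python3 -m jog '[0,0,0,0.15,0,0,0,0,0.25,0,0,0,0,0.15,0,0,0,0,0,0,0,0,0,0,0]'
python3 -c "
from h import *
go(.6183,.0152,.066,-.3)"
```

```text
clock: 23.65
position: [0.6199, 0.0155, 0.1128]
ee_rot: [-2.219, -2.21, 0.08]
force: [-0.4, -0.1, -2.3]
width: 0.141
clock: 24.07
position: [0.6193, 0.0149, 0.0887]
ee_rot: [-2.219, -2.21, 0.079]
force: [-0.1, 0.0, -0.7]
width: 0.136
t 24.1 pos [0.6193 0.0149 0.0887] yawY -0.3 j7 0.17 w 12.5 F [-0.1  0.  -0.7] tilt 2.9
  zax [-0.042 -0.03  -0.999]  shift units [ 0.03 -0.    0.57] turn units 0.01
```

```bash
python3 -m jog '[0,0,-0.02,0.2,0,0,0,0,0.25,0,0,0,0,0.1,0,0,0,0,0,0,0,0,0,0,0]'
python3 -c "
from h import *
go(.6183,.0152,.066,-.3)"
python3 -m jog '[0,0,0,0.15,0,0,0,0,0,0,0,0,0,0,0]'
python3 -c "
from h import *
go(.6183,.0152,.05,-.3)"
```

```text
clock: 24.48
position: [0.6168, 0.014, 0.0637]
ee_rot: [-2.219, -2.21, 0.081]
force: [-0.5, -0.4, -1.6]
width: 0.139
t 24.5 pos [0.6168 0.014  0.0637] yawY -0.3 j7 0.19 w 12.7 F [-0.5 -0.4 -1.6] tilt 3.0
  zax [-0.043 -0.03  -0.999]  shift units [ 0.03  0.04 -0.06] turn units 0.0
clock: 24.73
position: [0.6167, 0.0138, 0.0573]
ee_rot: [-2.219, -2.21, 0.081]
force: [0.3, 0.2, -1.1]
width: 0.145
t 24.7 pos [0.6167 0.0138 0.0573] yawY -0.3 j7 0.19 w 13.3 F [ 0.3  0.2 -1.1] tilt 3.0
  zax [-0.043 -0.03  -0.999]  shift units [0.04 0.05 0.18] turn units 0.0
```

```bash
python3 -m jog '[0,0.03,0.04,0.1,0,0,0,0,0.15,0,0,0,0,0.1,0,0,0,0,0,0,0,0,0,0,0]'
python3 -c "
from h import *
go(.6183,.0152,.032,-.3)"
python3 -m jog '[0,0,0,0.15,0,0,0,0,0,0,0,0,0,0,0]'
python3 -c "
from h import *
go(.6183,.0152,.032,-.3)"
```

```text
clock: 25.15
position: [0.6183, 0.0148, 0.042]
ee_rot: [-2.219, -2.211, 0.079]
force: [-0.1, -0.6, -0.8]
width: 0.137
t 25.1 pos [0.6183 0.0148 0.042 ] yawY -0.3 j7 0.2 w 12.6 F [-0.1 -0.6 -0.8] tilt 2.9
  zax [-0.042 -0.03  -0.999]  shift units [0.02 0.01 0.25] turn units 0.01
clock: 25.4
position: [0.6181, 0.0145, 0.0354]
ee_rot: [-2.219, -2.21, 0.079]
force: [0.1, 0.1, -0.8]
width: 0.138
t 25.4 pos [0.6181 0.0145 0.0354] yawY -0.3 j7 0.2 w 12.6 F [ 0.1  0.1 -0.8] tilt 2.9
  zax [-0.042 -0.03  -0.999]  shift units [0.02 0.01 0.08] turn units 0.01
```

Nearly on the floor. One more step down, then release and rise.

```bash
python3 -m jog '[0,0,0,0.1,0,0,0,0,0,0,0,0,0,0,0]'
python3 -m jog '[28,0,0,0,0,28,0,0,0,0,28,0,0,0,0,28,0,0,0,0]'
python3 -c "
from h import *
go(.6183,.0152,.032,-.3)"
python3 -m jog '[28,0,0,-0.2,0,28,0,0,-0.4,0,28,0,0,-0.4,0,28,0,0,-0.5,0,28,0,0,-0.5,0,28,0,0,-0.5,0,28,0,0,-0.5,0,28,0,0,-0.5,0,28,0,0,-0.5,0,28,0,0,-0.4,0,28,0,0,-0.2,0,28,0,0,0,0,28,0,0,0,0]'
python3 - <<'E'
from h import *
go(.63,.215,.25,1)
p=camera_params("wrist");im=get_image("wrist")[:,:,::-1].copy();cv2.imwrite("pics/w9r.png",im)
for n,P,h in[("small",[.6175,.0146,.039],40),("mid",[.629,.215,.027],26)]:
    u,v=proj("wrist",P,p);print(n,u,v);dark(im,u,v,h,P[2],p,60)
for s in(-1,1):print("tray edge pred",[np.round(proj("wrist",[.6175+s*.057,.0146+t*.036,.024],p)).tolist() for t in(-1,1)])
cv2.imwrite("pics/w9.png",cv2.resize(im,None,fx=1.2,fy=1.2))
E
```

```text
clock: 25.65
position: [0.6184, 0.0144, 0.0322]
ee_rot: [-2.22, -2.211, 0.077]
force: [-0.8, -0.4, -0.1]
width: 0.142
clock: 25.98
position: [0.6189, 0.0143, 0.0323]
ee_rot: [-2.221, -2.211, 0.076]
force: [0.2, -0.3, 0.3]
width: 0.301
t 26.0 pos [0.6189 0.0143 0.0323] yawY -0.3 j7 0.2 w 27.6 F [ 0.2 -0.3  0.3] tilt 2.8
  zax [-0.039 -0.029 -0.999]  shift units [ 0.02 -0.02  0.01] turn units 0.0
clock: 27.07
position: [0.6259, 0.019, 0.2305]
ee_rot: [-2.224, -2.21, 0.075]
force: [0.9, -0.8, 0.9]
width: 0.302
t 27.1 pos [0.6259 0.019  0.2305] yawY -0.4 j7 0.1 w 27.7 F [ 0.9 -0.8  0.9] tilt 2.8
  zax [-0.038 -0.03  -0.999]  shift units [ 4.88  0.05 -0.64] turn units -0.23
small 283.79716713440234 180.78162865409664
thr 60 px [284.5 180.8] n 508 ctr [618.2  14. ] mean [618.3  14.4] size [48.1 12.4] long yaw 89.6
mid 293.54241930066 3.3008411270634497
thr 60 px [288.    1.5] n 4 ctr [622.9 217.3] mean [622.9 217.3] size [3.7 0. ] long yaw 89.6
tray edge pred [[237.0, 207.0], [234.0, 147.0]]
tray edge pred [[332.0, 208.0], [334.0, 147.0]]
```

View pics/w9.png

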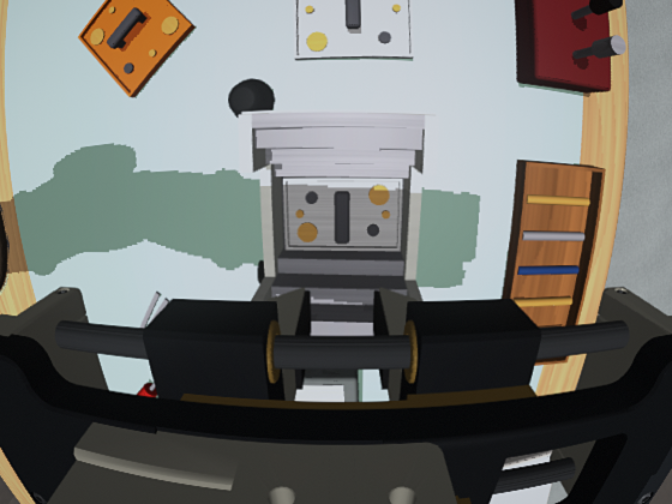

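The small tray is seated flat on the floor: handle at (342,217), measured (618, 14) mm, landing height as predicted. Next, the middle tray.

```bash
python3 -m jog '[40,0.3,0,0,0,40,0.5,0,0,0,40,0.5,0,0,0,40,0.5,0,0,0,40,0.5,0,0,0,40,0.5,0,0,0,40,0.5,0,0.1,0,40,0.5,0,0.1,0,40,0.4,0,0.1,0,40,0.3,0,0.1,0,40,0,0,0,0,40,0,0,0,0]'
python3 - <<'E'
from h import *
go(.63,.215,.12,1)
p=camera_params("wrist");im=get_image("wrist")[:,:,::-1].copy();cv2.imwrite("pics/w10r.png",im)
u,v=proj("wrist",[.629,.215,.027],p);print(u,v);dark(im,u,v,40,.027,p,None);dark(im,u,v,40,.027,p,80)
E
```

```text
clock: 28.12
position: [0.6178, 0.2139, 0.1929]
ee_rot: [-2.215, -2.202, 0.104]
force: [-0.2, -0.6, 0.3]
width: 0.433
t 28.1 pos [0.6178 0.2139 0.1929] yawY -0.4 j7 -0.17 w 39.8 F [-0.2 -0.6  0.3] tilt 3.9
  zax [-0.059 -0.035 -0.998]  shift units [0.09 0.41 1.8 ] turn units -0.23
305.2255665820305 180.89113251341777
thr 162.0 px [304.5 190.2] n 4660 ctr [628.3 208.6] mean [628.4 204.8] size [84.7 70.8] long yaw 0.8
thr 80 px [304.9 179.7] n 540 ctr [628.7 218.2] mean [628.7 216.1] size [12.5 49.6] long yaw 91.0
```

```bash
python3 -m jog '[40,0.06,0.2,0.3,-0.2,40,0,0.2,0.5,0,40,0,0,0.6,0,40,0,0,0.6,0,40,0,0,0.5,0,40,0,0,0.3,0,40,0,0,0,0,40,0,0,0,0,40,0,0,0,0]'
python3 -c "
from h import *
go(.629,.2167,.017,1)"
```

```text
clock: 28.92
position: [0.6348, 0.1989, 0.0742]
ee_rot: [-2.204, -2.222, 0.1]
force: [0.2, -0.2, -0.0]
width: 0.432
t 28.9 pos [0.6348 0.1989 0.0742] yawY 0.4 j7 -0.09 w 39.7 F [ 0.2 -0.2 -0. ] tilt 3.7
  zax [-0.053 -0.038 -0.998]  shift units [ 0.5  -0.07  1.42] turn units -0.1
```

```bash
python3 -m jog '[40,0.25,-0.05,0.4,-0.1,40,0.25,0,0.4,0,40,0,0,0.3,0,40,0,0,0.1,0,40,0,0,0,0,40,0,0,0,0]'
python3 - <<'E'
from h import *
go(.629,.2167,.017,1)
p=camera_params("wrist");im=get_image("wrist")[:,:,::-1].copy();u,v=proj("wrist",[.629,.2267,.027],p);print(u,v)
g=cv2.cvtColor(im,cv2.COLOR_BGR2GRAY)
m=(g[100:240,:]<80).astype(np.uint8);n,l,st,c=cv2.connectedComponentsWithStats(m);print([(st[i].tolist()) for i in range(1,n) if st[i][4]>150])
for P in([.629,.2417,.027],[.622,.2417,.027],[.636,.2417,.027]):print(np.round(proj("wrist",P,p),1))
E
```

```text
clock: 29.42
position: [0.6345, 0.2165, 0.0273]
ee_rot: [-2.197, -2.234, 0.09]
force: [0.4, 0.3, 0.6]
width: 0.433
t 29.4 pos [0.6345 0.2165 0.0273] yawY 0.9 j7 -0.09 w 39.8 F [0.4 0.3 0.6] tilt 3.3
  zax [-0.045 -0.036 -0.998]  shift units [ 0.02 -0.13  0.26] turn units -0.01
275.08950701545496 238.55099162595732
[[406, 0, 31, 30, 223], [438, 0, 41, 35, 393], [511, 0, 49, 140, 5000], [0, 40, 67, 100, 2356], [181, 54, 197, 5, 394], [183, 63, 10, 77, 234], [217, 80, 20, 20, 258], [262, 105, 27, 35, 879]]
[275.3 212.2]
[261.9 211.8]
[288.7 212.7]
```

```bash
python3 -m jog '[40,0.02,-0.13,0.15,0,40,0,0,0.1,0,40,0,0,0,0,40,0,0,0,0]'
python3 -c "
from h import *
go(.629,.2167,.017,1)"
python3 -m jog '[0,0,0,0,0,0,0,0,0,0,0,0,0,0,0,0,0,0,0,0,0,0,0,0,0,0,0,0,0,0]' 40
python3 -c "
from h import *
go(.629,.2167,.017,1)"
python3 -m jog '[0,0,0,-0.2,0,0,0,0,-0.4,0,0,0,0,-0.5,0,0,0,0,-0.5,0,0,0,0,-0.5,0,0,0,0,-0.5,0,0,0,0,-0.5,0,0,0,0,-0.5,0,0,0,0,-0.3,0,0,0,0,0,0,0,0,0,0,0]'
python3 -c "
from h import *
go(.6183,.0152,.175,-.3)"
```

```text
clock: 29.8
position: [0.6295, 0.2163, 0.0186]
ee_rot: [-2.199, -2.234, 0.086]
force: [-0.2, -0.3, -0.3]
width: 0.437
t 29.8 pos [0.6295 0.2163 0.0186] yawY 0.9 j7 -0.09 w 40.2 F [-0.2 -0.3 -0.3] tilt 3.2
  zax [-0.043 -0.035 -0.998]  shift units [ 0.01 -0.01  0.04] turn units -0.02
clock: 30.3
position: [0.6299, 0.2162, 0.0193]
ee_rot: [-2.199, -2.234, 0.085]
force: [-0.2, 0.1, -0.3]
width: 0.141
t 30.3 pos [0.6299 0.2162 0.0193] yawY 0.9 j7 -0.09 w 12.9 F [-0.2  0.1 -0.3] tilt 3.1
  zax [-0.042 -0.035 -0.999]  shift units [ 0.01 -0.02  0.06] turn units -0.02
clock: 31.22
position: [0.6346, 0.2208, 0.1844]
ee_rot: [-2.199, -2.232, 0.092]
force: [0.5, 0.5, -2.4]
width: 0.145
t 31.2 pos [0.6346 0.2208 0.1844] yawY 0.8 j7 -0.16 w 13.3 F [ 0.5  0.5 -2.4] tilt 3.4
  zax [-0.046 -0.037 -0.998]  shift units [-5.12 -0.47  0.44] turn units 0.18
```

```bash
python3 -m jog '[0,-0.2,-0.03,0,0.18,0,-0.35,-0.03,0,0,0,-0.35,-0.03,0,0,0,-0.35,-0.03,0,0,0,-0.35,-0.03,0,0,0,-0.35,-0.03,0,0,0,-0.35,-0.03,0,0,0,-0.35,-0.03,0,0,0,-0.35,-0.03,0,0,0,-0.35,-0.03,0,0,0,-0.35,-0.03,0,0,0,-0.35,-0.03,0,0,0,-0.35,-0.03,0,0,0,-0.3,-0.03,0,0,0,-0.15,0,0,0,0,0,0,0,0,0,0,0,0,0]'
python3 -c "
from h import *
go(.6183,.0152,.14,-.3)"
```

```text
clock: 32.63
position: [0.6111, -0.0001, 0.1898]
ee_rot: [-2.229, -2.2, 0.104]
force: [0.1, 0.8, -2.9]
width: 0.141
t 32.6 pos [ 6.111e-01 -1.000e-04  1.898e-01] yawY -0.8 j7 0.13 w 13.0 F [ 0.1  0.8 -2.9] tilt 3.8
  zax [-0.053 -0.041 -0.998]  shift units [0.44 0.24 1.22] turn units -0.09
```

```bash
python3 -m jog '[0,0.2,0.12,0.2,-0.09,0,0.2,0.1,0.35,0,0,0.02,0,0.4,0,0,0,0,0.3,0,0,0,0,0.1,0,0,0,0,0,0,0,0,0,0,0]'
python3 - <<'E'
from h import *
go(.6185,.0145,.12,-.3)
p=camera_params("wrist");im=get_image("wrist")[:,:,::-1].copy();cv2.imwrite("pics/w11r.png",im);s=observe();M=R.from_rotvec(s["ee_rot"]).as_matrix()
g=cv2.cvtColor(im,cv2.COLOR_BGR2GRAY).astype(int)
# tray frame: underside centre 19.5mm along z
C=s["position"]+M[:,2]*.0195
for t in(.051,):
    for sx in(-.04,.04): print("tray +y edge top pred",np.round(proj("wrist",C+M[:,0]*t+M[:,1]*sx-M[:,2]*.012,p),1))
for u in (np.round(proj("wrist",C+M[:,0]*.051+M[:,1]*sx-M[:,2]*.012,p)[0]) for sx in(-.04,.04)):
    u=int(u);e=g[110:240,u-3:u+4].mean(1);d=np.diff(e);print(u,[(i+110.5,int(d[i])) for i in range(len(d)) if abs(d[i])>10])
v=int(proj("wrist",C+M[:,0]*.04-M[:,2]*.012,p)[1]);print("x pred",[np.round(proj("wrist",C+M[:,0]*.04+M[:,1]*sx-M[:,2]*.012,p),1) for sx in(-.057,.057)])
e=g[v-2:v+3,150:420].mean(0);d=np.diff(e);print(v,[(i+150.5,int(d[i])) for i in range(len(d)) if abs(d[i])>12])
E
```

```text
clock: 33.22
position: [0.6187, 0.0268, 0.1259]
ee_rot: [-2.202, -2.221, 0.103]
force: [-0.0, 0.5, -2.0]
width: 0.14
t 33.2 pos [0.6187 0.0268 0.1259] yawY 0.4 j7 0.14 w 12.9 F [-0.   0.5 -2. ] tilt 3.8
  zax [-0.055 -0.038 -0.998]  shift units [-0.3   0.    0.16] turn units 0.12
tray +y edge top pred [210.1 161.4]
tray +y edge top pred [360.1 161.5]
210 [(120.5, -39), (121.5, -39), (122.5, 58), (123.5, 16), (152.5, -43), (153.5, -23), (155.5, -17), (158.5, 70), (159.5, 70), (164.5, -34), (165.5, 41), (171.5, -24), (172.5, -53), (236.5, -21), (238.5, 13)]
360 [(152.5, -42), (153.5, -27), (156.5, -35), (157.5, -11), (159.5, 44), (160.5, 102), (172.5, -12), (181.5, -36), (182.5, -27), (238.5, -35)]
x pred [array([181.4, 181.9]), array([388.7, 182. ])]
181 [(186.5, -30), (187.5, -39), (190.5, 59), (191.5, 17), (269.5, 13), (292.5, 13), (305.5, 40), (332.5, -30), (333.5, -26), (335.5, 21), (338.5, -13), (365.5, 26), (382.5, -17), (383.5, -109), (384.5, -16), (385.5, 77), (386.5, 71), (391.5, -94), (392.5, -48), (396.5, 18), (397.5, 111), (398.5, 19), (414.5, -31), (415.5, -39)]
```

```bash
python3 -m jog '[0,-0.31,0,0,0.12,0,0,0,0,0,0,0,0,0,0]'
python3 -m jog '[0,0,0,0.15,0,0,0,0,0.2,0,0,0,0,0,0,0,0,0,0,0]'
python3 -c "
from h import *
go(.6185,.0143,.0645,-.3)"
```

```text
clock: 33.52
position: [0.6199, 0.0139, 0.1276]
ee_rot: [-2.217, -2.208, 0.1]
force: [-0.2, 0.2, -1.7]
width: 0.143
clock: 33.85
position: [0.6199, 0.0119, 0.1137]
ee_rot: [-2.221, -2.207, 0.097]
force: [0.1, 0.7, -1.1]
width: 0.144
t 33.9 pos [0.6199 0.0119 0.1137] yawY -0.4 j7 0.16 w 13.2 F [ 0.1  0.7 -1.1] tilt 3.6
  zax [-0.05  -0.037 -0.998]  shift units [0.11 0.03 1.23] turn units -0.02
```

```bash
python3 -m jog '[0,0.11,0.03,0.15,0,0,0,0,0.25,0,0,0,0,0.15,0,0,0,0,0,0,0,0,0,0,0]'
python3 -c "
from h import *
go(.6185,.0143,.0645,-.3)"
```

```text
clock: 34.27
position: [0.6194, 0.0159, 0.0885]
ee_rot: [-2.22, -2.207, 0.099]
force: [0.2, 0.0, -1.4]
width: 0.138
t 34.3 pos [0.6194 0.0159 0.0885] yawY -0.4 j7 0.16 w 12.7 F [ 0.2  0.  -1.4] tilt 3.6
  zax [-0.051 -0.037 -0.998]  shift units [-0.02  0.01  0.6 ] turn units -0.02
```

```bash
python3 -m jog '[0,-0.02,0.01,0.15,0,0,0,0,0.2,0,0,0,0,0.1,0,0,0,0,0,0,0,0,0,0,0]'
python3 -c "
from h import *
go(.6185,.0143,.0645,-.3)"
python3 -m jog '[0,0,0,0.12,0,0,0,0,0,0,0,0,0,0,0]'
python3 -c "
from h import *
go(.6185,.0143,.0645,-.3)"
```

```text
clock: 34.68
position: [0.619, 0.0148, 0.0683]
ee_rot: [-2.22, -2.207, 0.098]
force: [-0.2, -0.1, -1.7]
width: 0.143
t 34.7 pos [0.619  0.0148 0.0683] yawY -0.4 j7 0.17 w 13.1 F [-0.2 -0.1 -1.7] tilt 3.6
  zax [-0.051 -0.037 -0.998]  shift units [-0.01 -0.01  0.09] turn units -0.01
clock: 34.93
position: [0.6197, 0.0145, 0.0641]
ee_rot: [-2.221, -2.208, 0.095]
force: [0.5, -0.7, -2.2]
width: 0.144
t 34.9 pos [0.6197 0.0145 0.0641] yawY -0.4 j7 0.18 w 13.2 F [ 0.5 -0.7 -2.2] tilt 3.5
  zax [-0.049 -0.037 -0.998]  shift units [-0.01 -0.03 -0.01] turn units -0.01
```

```bash
python3 -m jog '[0,0,0,0.08,0,0,0,0,0,0]'
python3 -m jog '[28,0,0,0,0,28,0,0,0,0,28,0,0,0,0,28,0,0,0,0]'
python3 -m jog '[28,0,0,-0.2,0,28,0.01,0.01,-0.4,0,28,0.01,0.01,-0.4,0,28,0.01,0.01,-0.5,0,28,0,0,-0.5,0,28,0,0,-0.5,0,28,0,0,-0.5,0,28,0,0,-0.5,0,28,0,0,-0.3,0,28,0,0,0,0,28,0,0,0,0]'
python3 - <<'E'
from h import *
go(.5375,.412,.23,-.5)
p=camera_params("wrist");im=get_image("wrist")[:,:,::-1].copy();cv2.imwrite("pics/w12r.png",im)
P=[.6175,.0146,.072];u,v=proj("wrist",P,p);dark(im,u,v,40,P[2],p,60)
g=cv2.cvtColor(im,cv2.COLOR_BGR2GRAY).astype(int)
for sx in(-.045,.045):
    print([(y,np.round(proj("wrist",[.6175+sx,.0146+y,.057],p),1).tolist()) for y in(.051,-.051)])
    u=int(proj("wrist",[.6175+sx,.0146,.057],p)[0]);d=np.diff(g[80:235,u-2:u+3].mean(1));print(u,[(i+80.5,int(d[i])) for i in range(len(d)) if abs(d[i])>12])
cv2.imwrite("pics/w12.png",cv2.resize(im,None,fx=1.2,fy=1.2))
E
```

```text
clock: 35.1
position: [0.6202, 0.0144, 0.0643]
ee_rot: [-2.221, -2.208, 0.092]
force: [-0.7, -0.0, -2.3]
width: 0.144
clock: 35.43
position: [0.6211, 0.0144, 0.065]
ee_rot: [-2.222, -2.209, 0.089]
force: [-0.1, -0.6, 0.4]
width: 0.299
clock: 36.35
position: [0.629, 0.0206, 0.2264]
ee_rot: [-2.224, -2.207, 0.093]
force: [0.0, 0.4, -0.4]
width: 0.305
t 36.4 pos [0.629  0.0206 0.2264] yawY -0.5 j7 0.1 w 28.0 F [ 0.   0.4 -0.4] tilt 3.4
  zax [-0.047 -0.037 -0.998]  shift units [ 9.76 -2.37 -0.34] turn units 0.01
thr 60 px [283.9 187.2] n 619 ctr [620.4  16.8] mean [620.8  17.4] size [48.8 13. ] long yaw 89.4
[(0.051, [237.1, 138.1]), (-0.051, [241.5, 230.6])]
239 [(94.5, -15), (106.5, -60), (107.5, 23), (108.5, 43), (123.5, -43), (124.5, 34), (136.5, 17), (138.5, -22), (139.5, 15), (151.5, -14), (152.5, -57), (223.5, -15), (224.5, -53), (226.5, 45), (227.5, 13), (228.5, -26), (229.5, -58)]
[(0.051, [325.6, 137.8]), (-0.051, [323.1, 231.5])]
324 [(94.5, -19), (124.5, -63), (125.5, 63), (144.5, -30), (157.5, -28), (158.5, -32), (160.5, 13), (180.5, -39), (182.5, 15), (188.5, 15), (226.5, -56), (228.5, 45), (229.5, 22), (230.5, -20), (231.5, -69)]
```

Run:
```python
import cv2
im=cv2.imread("pics/w12r.png")[80:260,190:390];cv2.imwrite("pics/w12c.png",cv2.resize(im,None,fx=3.3,fy=3.3,interpolation=cv2.INTER_CUBIC))
```

```text
(no output)
```

View pics/w12c.png

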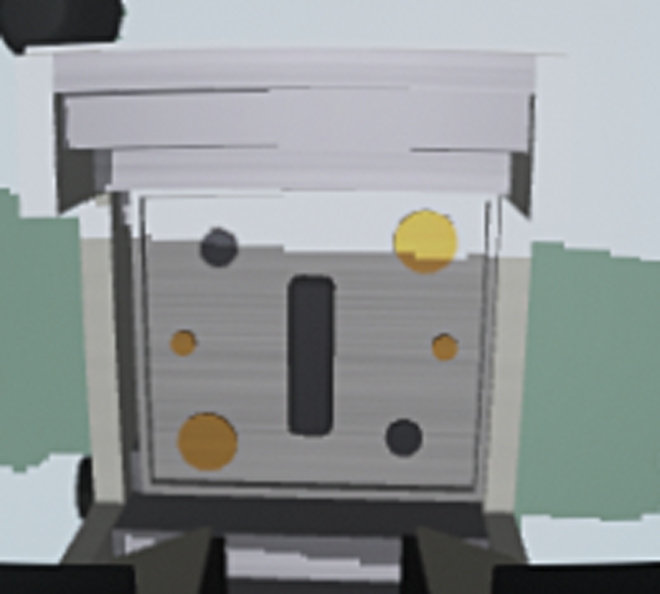

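The middle tray is seated in its pocket and sits parallel, handle at (310,355) and edges inside the ledge all round. Now back for the lid.

```bash
python3 -m jog '[40,0.3,-0.05,0,0,40,0.5,-0.14,0,0,40,0.6,-0.14,0,0,40,0.6,-0.14,0,0,40,0.6,-0.14,0,0,40,0.6,-0.14,0,0,40,0.6,-0.14,0,0,40,0.6,-0.14,0,0,40,0.6,-0.14,0,0,40,0.6,-0.14,0,0,40,0.6,-0.14,0,0,40,0.6,-0.14,0,0,40,0.6,-0.14,0,0,40,0.6,-0.14,0,0,40,0.5,-0.1,0,0,40,0.3,0,0,0,40,0,0,0,0,40,0,0,0,0]'
python3 - <<'E'
from h import *
go(.5375,.412,.23,-.5)
p=camera_params("wrist");im=get_image("wrist")[:,:,::-1].copy();cv2.imwrite("pics/w13r.png",im)
P=[.5375,.412,.027];u,v=proj("wrist",P,p);print(u,v);dark(im,u,v,40,P[2],p,30);dark(im,u,v,40,P[2],p,45)
for s in(-1,1):
  print(np.round(proj("wrist",[.5375,.412+s*.06,.006],p),1))
E
```

```text
clock: 37.9
position: [0.5293, 0.4, 0.1917]
ee_rot: [-2.208, -2.201, 0.145]
force: [-0.4, -0.3, 0.1]
width: 0.44
t 37.9 pos [0.5293 0.4    0.1917] yawY -0.3 j7 -0.48 w 40.4 F [-0.4 -0.3  0.1] tilt 5.5
  zax [-0.08  -0.051 -0.995]  shift units [ 0.25  0.13 -0.98] turn units 0.03
305.93197316616533 168.29022625542527
thr 30 px [305.1 172. ] n 454 ctr [536.8 412.5] mean [536.7 408. ] size [49.  12.9] long yaw 89.6
thr 45 px [305.2 167.5] n 658 ctr [536.8 412.4] mean [536.8 412.7] size [49.2 14.1] long yaw 88.9
[305.5 216.2]
[306.7 108.1]
```

```bash
python3 -m jog '[40,0.15,0.1,0.4,0,40,0.05,0.1,0.6,0,40,0,0,0.8,0,40,0,0,0.8,0,40,0,0,0.6,0,40,0,0,0.3,0,40,0,0,0,0,40,0,0,0,0,40,0,0,0,0]'
python3 -c "
from h import *
go(.537,.4125,.017,-.7)"
```

```text
clock: 38.7
position: [0.5339, 0.386, 0.044]
ee_rot: [-2.234, -2.183, 0.144]
force: [-0.3, 0.3, 0.5]
width: 0.437
t 38.7 pos [0.5339 0.386  0.044 ] yawY -1.4 j7 -0.42 w 40.2 F [-0.3  0.3  0.5] tilt 5.4
  zax [-0.076 -0.054 -0.996]  shift units [0.7  0.11 0.63] turn units -0.12
```

```bash
python3 -m jog '[40,0.35,0.06,0,0,40,0.35,0.05,0,-0.1,40,0,0,0,0,40,0,0,0,0,40,0,0,0,0,40,0,0,0,0,40,0,0,0,0,40,0,0,0,0,40,0,0,0,0,40,0,0,0,0,40,0,0,0,0,40,0,0,0,0,40,0,0,0,0,40,0,0,0,0,40,0,0,0,0,40,0,0,0,0]'
python3 -c "
from h import *
go(.537,.4125,.017,-.7)"
python3 -m jog '[40,0,0,0.1,0,40,0,0,0.1,0,40,0,0,0.1,0,40,0,0,0.1,0,40,0,0,0.1,0,40,0,0,0.05,0,40,0,0,0,0,40,0,0,0,0]'
python3 -c "
from h import *
go(.537,.4125,.017,-.7)"
```

```text
clock: 40.03
position: [0.5447, 0.4097, 0.0497]
ee_rot: [-2.234, -2.189, 0.131]
force: [0.0, 0.1, -0.0]
width: 0.436
t 40.0 pos [0.5447 0.4097 0.0497] yawY -1.3 j7 -0.44 w 40.1 F [ 0.   0.1 -0. ] tilt 4.8
  zax [-0.068 -0.05  -0.996]  shift units [ 0.11 -0.14  0.82] turn units -0.09
clock: 40.7
position: [0.5424, 0.4082, 0.0243]
ee_rot: [-2.233, -2.189, 0.134]
force: [-0.1, -0.1, -0.2]
width: 0.436
t 40.7 pos [0.5424 0.4082 0.0243] yawY -1.3 j7 -0.43 w 40.1 F [-0.1 -0.1 -0.2] tilt 4.9
  zax [-0.069 -0.051 -0.996]  shift units [ 0.12 -0.12  0.19] turn units -0.09
```

```bash
python3 -m jog '[40,0.12,-0.12,0.15,-0.09,40,0,0,0.05,0,40,0,0,0,0,40,0,0,0,0]'
python3 -c "
from h import *
go(.537,.4125,.017,-.7)"
python3 -m jog '[0,0,0,0,0,0,0,0,0,0,0,0,0,0,0,0,0,0,0,0,0,0,0,0,0,0,0,0,0,0]' 45
python3 -c "
from h import *
go(.537,.4125,.017,-.7)"
```

```text
clock: 41.03
position: [0.5365, 0.4136, 0.0157]
ee_rot: [-2.221, -2.201, 0.133]
force: [0.6, -0.2, 0.9]
width: 0.436
t 41.0 pos [0.5365 0.4136 0.0157] yawY -0.6 j7 -0.43 w 40.0 F [ 0.6 -0.2  0.9] tilt 4.9
  zax [-0.069 -0.051 -0.996]  shift units [-0.03  0.01 -0.03] turn units 0.01
clock: 41.53
position: [0.5369, 0.4136, 0.0163]
ee_rot: [-2.222, -2.2, 0.131]
force: [-0.6, 0.4, 0.0]
width: 0.143
t 41.5 pos [0.5369 0.4136 0.0163] yawY -0.6 j7 -0.43 w 13.2 F [-0.6  0.4  0. ] tilt 4.9
  zax [-0.068 -0.051 -0.996]  shift units [-0.03  0.   -0.02] turn units 0.01
```

```bash
python3 -m jog '[0,0,0,-0.2,0,0,0,0,-0.5,0,0,0,0,-0.7,0,0,0,0,-0.7,0,0,0,0,-0.8,0,0,0,0,-0.8,0,0,0,0,-0.7,0,0,0,0,-0.5,0,0,0,0,-0.3,0,0,0,0,0,0,0,0,0,0,0]'
python3 -c "
from h import *
go(.6183,.0150,.2,-.3)"
python3 -m jog '[0,-0.3,0.05,0,0,0,-0.6,0.12,-0.05,0,0,-0.7,0.14,-0.05,0,0,-0.7,0.14,-0.05,0,0,-0.7,0.14,-0.05,0,0,-0.7,0.14,-0.05,0,0,-0.7,0.14,-0.05,0,0,-0.7,0.14,-0.05,0,0,-0.7,0.14,-0.05,0,0,-0.7,0.14,-0.05,0,0,-0.7,0.14,-0.05,0,0,-0.7,0.14,-0.05,0,0,-0.6,0.12,0,0,0,-0.5,0.05,0,0,0,-0.3,0,0,0,0,0,0,0,0,0,0,0,0,0]'
python3 -c "
from h import *
go(.6183,.0150,.2,-.3)"
```

```text
clock: 42.45
position: [0.5503, 0.4221, 0.2358]
ee_rot: [-2.224, -2.198, 0.14]
force: [-0.1, -0.6, -2.9]
width: 0.144
t 42.5 pos [0.5503 0.4221 0.2358] yawY -0.8 j7 -0.51 w 13.2 F [-0.1 -0.6 -2.9] tilt 5.2
  zax [-0.071 -0.055 -0.996]  shift units [-10.09   1.9    1.33] turn units -0.08
clock: 43.87
position: [0.6034, 0.0164, 0.2531]
ee_rot: [-2.218, -2.18, 0.2]
force: [0.4, 0.5, -2.5]
width: 0.148
t 43.9 pos [0.6034 0.0164 0.2531] yawY -1.2 j7 0.06 w 13.5 F [ 0.4  0.5 -2.5] tilt 7.5
  zax [-0.109 -0.072 -0.991]  shift units [0.07 0.51 1.28] turn units -0.15
```

```bash
python3 -m jog '[0,0.05,0.25,0.3,-0.15,0,0,0.25,0.5,0,0,0,0.1,0.6,0,0,0,0.1,0.5,0,0,0,0,0.2,0,0,0,0,0,0,0,0,0,0,0,0,0,0,0,0,0,0,0,0,0,0,0,0,0]'
python3 - <<'E'
from h import *
go(.6183,.0150,.15,-.3)
p=camera_params("wrist");im=get_image("wrist")[:,:,::-1].copy();cv2.imwrite("pics/w14r.png",im)
E
```

```text
t 43.9 pos [0.6034 0.0164 0.2531] yawY -1.2 j7 0.06 w 13.5 F [ 0.4  0.5 -2.5] tilt 7.5
  zax [-0.109 -0.072 -0.991]  shift units [0.16 0.65 2.52] turn units -0.15$: bad value
```

```bash
python3 -m jog '[0,0.05,0.25,0.3,-0.15, 0,0,0.25,0.5,0, 0,0,0.1,0.6,0, 0,0,0.1,0.5,0, 0,0,0,0.2,0, 0,0,0,0,0, 0,0,0,0,0, 0,0,0,0,0]'
python3 - <<'E'
from h import *
go(.6183,.0150,.15,-.3)
E
```

```text
clock: 44.58
position: [0.6242, 0.0272, 0.1576]
ee_rot: [-2.171, -2.219, 0.196]
force: [-0.8, 0.4, -1.1]
width: 0.146
t 44.6 pos [0.6242 0.0272 0.1576] yawY 1.0 j7 0.12 w 13.4 F [-0.8  0.4 -1.1] tilt 7.4
  zax [-0.11  -0.068 -0.992]  shift units [-0.29 -0.13  0.22] turn units 0.22
```

```bash
python3 -m jog '[0,-0.28,-0.15,0,0.22, 0,0,0,0,0, 0,0,0,0,0, 0,0,0,0,0, 0,0,0,0,0, 0,0,0,0,0, 0,0,0,0,0, 0,0,0,0,0, 0,0,0,0,0, 0,0,0,0,0, 0,0,0,0,0, 0,0,0,0,0, 0,0,0,0,0, 0,0,0,0,0, 0,0,0,0,0, 0,0,0,0,0, 0,0,0,0,0, 0,0,0,0,0, 0,0,0,0,0, 0,0,0,0,0]'
python3 - <<'E'
from h import *
go(.6182,.0159,.145,-.3)
p=camera_params("wrist");im=get_image("wrist")[:,:,::-1].copy();cv2.imwrite("pics/w14r.png",im);s=observe();M=R.from_rotvec(s["ee_rot"]).as_matrix()
g=cv2.cvtColor(im,cv2.COLOR_BGR2GRAY).astype(int)
print("lid +y edge if centred at .0146, z top",s["position"][2]-.0103)
for sx in(-.045,0.04):
    zt=s["position"][2]-.0103
    print("lid edge",np.round(proj("wrist",[.6175+sx,.0146+.081,zt],p),1),"rim in",np.round(proj("wrist",[.6175+sx,.0146+.084,.119],p),1),"rim out",np.round(proj("wrist",[.6175+sx,.0146+.094,.119],p),1))
    u=int(proj("wrist",[.6175+sx,.0956,zt],p)[0]);d=np.diff(g[60:200,u-2:u+3].mean(1));print(u,[(i+60.5,int(d[i])) for i in range(len(d)) if abs(d[i])>6])
for y in (.06,.03):
    print("lid x edges",[np.round(proj("wrist",[.6175+sx,.0146+y,zt],p),1).tolist() for sx in(-.057,.057)],"rim",[np.round(proj("wrist",[.6175+sx,.0146+y,.119],p),1).tolist() for sx in(-.07,-.06,.06,.07)])
    v=int(proj("wrist",[.6175,.0146+y,zt],p)[1]);d=np.diff(g[v-2:v+3,120:430].mean(0));print(v,[(i+120.5,int(d[i])) for i in range(len(d)) if abs(d[i])>8])
E
```

```text
clock: 46.25
position: [0.6202, 0.0152, 0.1637]
ee_rot: [-2.202, -2.196, 0.187]
force: [0.1, 0.0, -2.4]
width: 0.142
t 46.2 pos [0.6202 0.0152 0.1637] yawY -0.4 j7 0.11 w 13.0 F [ 0.1  0.  -2.4] tilt 7.0
  zax [-0.103 -0.066 -0.992]  shift units [ 0.05 -0.    0.47] turn units -0.01
lid +y edge if centred at .0146, z top 0.15343946788136612
lid edge [196.9 106.2] rim in [216.2  98.5] rim out [215.7  83. ]
196 [(78.5, -7), (79.5, 59), (80.5, 146), (81.5, -17), (82.5, -36), (83.5, 14), (84.5, 6), (98.5, -42), (99.5, -10), (104.5, 6), (107.5, -21), (108.5, -39), (109.5, 33), (110.5, 8), (150.5, -54)]
lid edge [360.2 105.3] rim in [353.3  98. ] rim out [353.6  81.7]
360 [(82.5, -8), (83.5, -12), (107.5, -109), (108.5, 20), (109.5, 22), (143.5, -15), (144.5, -82), (151.5, 17), (152.5, 65), (153.5, 18), (165.5, -8), (166.5, -40), (169.5, -7)]
lid x edges [[179.1, 145.1], [390.8, 147.4]] rim [[182.3, 136.7], [196.1, 136.2], [383.8, 138.1], [399.2, 139.0]]
144 [(182.5, -21), (183.5, 8), (201.5, -52), (202.5, -24), (203.5, 8), (372.5, 10), (373.5, 20), (392.5, -10), (393.5, 35), (394.5, 67)]
lid x edges [[183.9, 196.4], [386.2, 202.1]] rim [[185.9, 180.0], [199.3, 180.2], [380.6, 184.4], [395.4, 185.0]]
198 [(146.5, -14), (150.5, -11), (154.5, -17), (160.5, -9), (186.5, -44), (187.5, -31), (388.5, 10), (389.5, 62), (390.5, 12)]
```

```bash
python3 -m jog '[0,0.06,0.02,0.2,0, 0,0.01,0.02,0.25,0, 0,0,0,0.1,0, 0,0,0,0,0, 0,0,0,0,0]'
python3 -c "
from h import *
go(.6184,.0163,.127,-.3)"
```

```text
clock: 46.72
position: [0.619, 0.0168, 0.1384]
ee_rot: [-2.202, -2.196, 0.188]
force: [0.4, 0.0, -1.6]
width: 0.147
t 46.7 pos [0.619  0.0168 0.1384] yawY -0.4 j7 0.12 w 13.5 F [ 0.4  0.  -1.6] tilt 7.1
  zax [-0.104 -0.066 -0.992]  shift units [0.01 0.01 0.28] turn units -0.01
```

```bash
python3 -m jog '[0,0,0.01,0.15,0, 0,0,0,0,0, 0,0,0,0,0]'
python3 -c "
from h import *
go(.6184,.0163,.127,-.3)"
python3 -m jog '[0,0,0,0.14,0, 0,0,0,0,0, 0,0,0,0,0]'
python3 -c "
from h import *
go(.6184,.0163,.127,-.3)"
```

```text
clock: 46.97
position: [0.6187, 0.0163, 0.1316]
ee_rot: [-2.202, -2.195, 0.189]
force: [0.4, -0.4, -1.5]
width: 0.142
t 47.0 pos [0.6187 0.0163 0.1316] yawY -0.4 j7 0.12 w 13.0 F [ 0.4 -0.4 -1.5] tilt 7.1
  zax [-0.105 -0.067 -0.992]  shift units [0.01 0.01 0.11] turn units -0.01
clock: 47.22
position: [0.619, 0.0159, 0.1273]
ee_rot: [-2.203, -2.196, 0.185]
force: [-0.5, 0.1, -1.2]
width: 0.143
t 47.2 pos [0.619  0.0159 0.1273] yawY -0.4 j7 0.12 w 13.2 F [-0.5  0.1 -1.2] tilt 7.0
  zax [-0.102 -0.066 -0.993]  shift units [ 0.01 -0.01  0.01] turn units -0.01
```

```bash
python3 -m jog '[0,0,0,0.1,0, 0,0,0,0,0]'
python3 -m jog '[36,0,0,0,0, 36,0,0,0,0, 36,0,0,0,0, 36,0,0,0,0]'
python3 -c "
from h import *
go(.6184,.0163,.127,-.3)"
python3 -m jog '[36,0.02,0.03,-0.2,0, 36,0.02,0.03,-0.4,0, 36,0.02,0.03,-0.5,0, 36,0.02,0.03,-0.6,0, 36,0,0,-0.7,0, 36,0,0,-0.7,0, 36,0,0,-0.7,0, 36,0,0,-0.5,0, 36,0,0,-0.3,0, 36,0,0,0,0, 36,0,0,0,0]'
python3 - <<'E'
from h import *
go(.6175,.0146,.30,-.3)
p=camera_params("wrist");im=get_image("wrist")[:,:,::-1].copy();cv2.imwrite("pics/w15r.png",im)
P=[.6175,.0146,.138];u,v=proj("wrist",P,p);dark(im,u,v,36,P[2],p,40)
for y,l in((.0146+.0596,"s+"),(.0146-.0604,"s-")):
    for sx in(-.04,.04):
        u,v=proj("wrist",[.6175+sx,y,.117],p);uu,vv=int(round(u)),int(round(v));c=im[vv-12:vv+13,uu-2:uu+3].mean((1,2));k=np.argmin(c);print(l,sx,"pred row",round(v,1),"strip row",vv-12+k,"->",onz("wrist",u,vv-12+k,.117,p)[:2].round(4))
E
```

```text
clock: 47.38
position: [0.6196, 0.0158, 0.1276]
ee_rot: [-2.203, -2.197, 0.18]
force: [0.1, 0.3, -1.7]
width: 0.145
clock: 47.72
position: [0.6203, 0.0156, 0.1279]
ee_rot: [-2.205, -2.198, 0.177]
force: [0.1, 0.2, 1.0]
width: 0.369
t 47.7 pos [0.6203 0.0156 0.1279] yawY -0.4 j7 0.13 w 33.8 F [0.1 0.2 1. ] tilt 6.7
  zax [-0.097 -0.064 -0.993]  shift units [ 0.02 -0.05  0.02] turn units -0.01
clock: 48.63
position: [0.6435, 0.0316, 0.3198]
ee_rot: [-2.205, -2.197, 0.185]
force: [0.2, -0.1, -1.3]
width: 0.396
t 48.6 pos [0.6435 0.0316 0.3198] yawY -0.4 j7 0.06 w 36.4 F [ 0.2 -0.1 -1.3] tilt 6.9
  zax [-0.101 -0.067 -0.993]  shift units [-0.39 -0.59  0.58] turn units -0.02
thr 40 px [281.  186.4] n 561 ctr [620.6  15.5] mean [620.7  16. ] size [49.4 13.4] long yaw 89.0
s+ -0.04 pred row 131.1 strip row 131 -> [0.5775 0.0743]
s+ 0.04 pred row 131.3 strip row 131 -> [0.6575 0.0746]
s- -0.04 pred row 228.9 strip row 229 -> [ 0.5775 -0.0459]
s- 0.04 pred row 231.3 strip row 232 -> [ 0.6575 -0.0467]
```

The lid is seated: strips at y +74.4 and −46.3 mm, 120 mm apart, on the z = 0.117 plane as at the start. Now the control box geometry from the first top image.

Run:
```python
from h import *
from scipy.optimize import least_squares
im=cv2.imread("pics/top_raw.png");g=cv2.cvtColor(im,cv2.COLOR_BGR2GRAY).astype(float)
W=[]
for a in[(55,331),(101,361),(153,385),(205,394),(262,394),(365,361),(407,327)]:
    u,v=np.array(a)/6.5+[316,165]-.4
    x0,y0=int(round(u)),int(round(v));c=g[y0-3:y0+4,x0-3:x0+4];w=np.clip(np.median(c)-8-c,0,None);ys,xs=np.mgrid[y0-3:y0+4,x0-3:x0+4]
    uu,vv=(w*xs).sum()/w.sum(),(w*ys).sum()/w.sum();W.append(onz("top",uu,vv,.061)[:2]);print(a,round(uu-u,1),round(vv-v,1))
W=np.array(W);k=np.array([0,1,2,3,4,6,7])
r=lambda q:(np.c_[q[0]+q[3]*np.cos(q[2]+.21*k),q[1]+q[3]*np.sin(q[2]+.21*k)]-W).ravel()
s=least_squares(r,[.57,-.24,2.6,.113]);print("fit pivot,ang0,rad",s.x.round(4),"res mm",(s.fun*1000).round(1))
su,sv=np.array([320,378])/6.5+[316,165]-.4;S=onz("top",su,sv,.074)[:2];d=S-s.x[:2];print("stud",S.round(4),"r",np.hypot(*d),"notch",(np.arctan2(d[1],d[0])-s.x[2])/.21)
pu,pv=np.array([235,125])/6.5+[316,165]-.4
print("pivot cap on z .08/.09",onz("top",pu,pv,.085)[:2])
ku,kv=np.array([112,257])/6.5+[316,165]-.4;print("knob top z.12",onz("top",ku,kv,.12)[:2])
for i in(0,1,2,3,4,5):
    a=s.x[2]+.21*i;print(i,"knob",(s.x[:2]+.085*np.array([np.cos(a),np.sin(a)])).round(4),"tangent deg",round(np.degrees(a)+90,1))
cs=[onz("top",*(np.array(c)/6.5+[316,165]-.4),.06)[:2].round(4) for c in[(30,45),(700,40),(730,458),(33,470)]];print("corners",cs)
gu,gv=np.array([683,273])/6.5+[316,165]-.4
for z in(.131,.14,.15):print("grip z",z,onz("top",gu,gv,z)[:2].round(4))
for q in[(578,230),(652,215),(610,232)]:print("bracket",onz("top",*(np.array(q)/6.5+[316,165]-.4),.08)[:2].round(4))
go(s.x[0]+.085*np.cos(s.x[2]),s.x[1]+.085*np.sin(s.x[2]),.2,np.degrees(s.x[2])+90)
```

```text
(55, 331) -2.3 0.4
(101, 361) 0.0 0.1
(153, 385) 0.1 -0.1
(205, 394) 0.1 0.1
(262, 394) 0.0 -0.0
(365, 361) -0.1 -0.0
(407, 327) 0.9 0.2
fit pivot,ang0,rad [ 0.5887 -0.2359  2.4501  0.1174] res mm [ 1.3 -3.8 -0.8  2.2 -0.5  1.9 -0.8  0.4 -0.7  0.   0.6 -1.3  0.9  0.5]
stud [ 0.4785 -0.2758] r 0.11715188233057039 notch -24.972749235207196
pivot cap on z .08/.09 [ 0.58667559 -0.23857022]
knob top z.12 [ 0.51807002 -0.18110409]
0 knob [ 0.5232 -0.1817] tangent deg 230.4
1 knob [ 0.5134 -0.1966] tangent deg 242.4
2 knob [ 0.5068 -0.2131] tangent deg 254.4
3 knob [ 0.5038 -0.2307] tangent deg 266.5
4 knob [ 0.5046 -0.2485] tangent deg 278.5
5 knob [ 0.5091 -0.2657] tangent deg 290.5
corners [array([ 0.6281, -0.152 ]), array([ 0.6393, -0.4498]), array([ 0.4515, -0.4542]), array([ 0.4374, -0.1548])]
grip z 0.131 [ 0.5157 -0.4143]
grip z 0.14 [ 0.5136 -0.4114]
grip z 0.15 [ 0.5112 -0.4081]
bracket [ 0.5456 -0.3867]
bracket [ 0.5532 -0.4188]
bracket [ 0.5451 -0.4004]
t 48.7 pos [0.6434 0.0315 0.3196] yawY -0.4 j7 0.06 w 36.0 F [ 0.8 -0.7 -0.4] tilt 7.0
  zax [-0.101 -0.067 -0.993]  shift units [-5.12 -2.65  3.63] turn units -8.47
```

```bash
python3 -m jog '[36,-0.4,-0.2,0.1,0, 36,-0.7,-0.35,0.2,0, 36,-0.8,-0.4,0.2,0, 36,-0.8,-0.4,0.3,0, 36,-0.8,-0.4,0.3,0, 36,-0.7,-0.35,0.3,0, 36,-0.4,-0.2,0.2,0, 36,0,0,0,0]'
python3 -m jog '[36,0,0,0,-0.9, 36,0,0,0,-0.9, 36,0,0,0,-0.9, 36,0,0,0,-0.9, 36,0,0,0,-0.9, 36,0,0,0,-0.9, 36,0,0,0,-0.9, 36,0,0,0,-0.9, 36,0,0,0,-0.6, 36,0,0,0,0, 36,0,0,0,0]'
python3 - <<'E'
from h import *
from scipy.optimize import least_squares
W=np.array([onz("top",*(np.array(a)/6.5+[316,165]-.4),.061)[:2] for a in[(101,361),(153,385),(205,394),(262,394),(365,361),(407,327)]]);k=np.array([1,2,3,4,6,7])
r=lambda q:(np.c_[q[0]+.113*np.cos(q[2]+.21*k),q[1]+.113*np.sin(q[2]+.21*k)]-W).ravel()
s=least_squares(r,[.57,-.24,2.5]);print(s.x.round(4),(s.fun*1000).round(1))
np.save("idx.npy",s.x)
for i in range(6):
    a=s.x[2]+.21*i;print(i,"knob",(s.x[:2]+.085*np.array([np.cos(a),np.sin(a)])).round(4),"yaw",round(np.degrees(a)-90,1))
a=s.x[2];K=s.x[:2]+.085*np.array([np.cos(a),np.sin(a)])
go(*K,.16,np.degrees(a)-90)
p=camera_params("wrist");im=get_image("wrist")[:,:,::-1].copy();cv2.imwrite("pics/w16r.png",im)
u,v=proj("wrist",[*K,.12],p);print("knob pred px",u,v);dark(im,u,v,30,.12,p,60)
E
```

```text
clock: 49.35
position: [0.5362, -0.1594, 0.2649]
ee_rot: [-2.189, -2.195, 0.201]
force: [-0.3, -0.7, -0.8]
width: 0.39
clock: 50.27
position: [0.5302, -0.1533, 0.2534]
ee_rot: [-1.055, -2.841, 0.161]
force: [-0.6, -0.0, -0.2]
width: 0.392
[ 0.5852 -0.2372  2.4434] [-0.4 -0.4  0.7  0.1 -0.1 -0.8  0.   0.1  0.4  0.6 -0.6  0.5]
0 knob [ 0.5201 -0.1825] yaw 50.0
1 knob [ 0.5101 -0.1973] yaw 62.0
2 knob [ 0.5035 -0.2138] yaw 74.1
3 knob [ 0.5004 -0.2314] yaw 86.1
4 knob [ 0.501  -0.2492] yaw 98.1
5 knob [ 0.5054 -0.2665] yaw 110.2
t 50.3 pos [ 0.5302 -0.1533  0.2534] yawY 49.5 j7 1.12 w 36.0 F [-0.6 -0.  -0.2] tilt 8.6
  zax [-0.136 -0.062 -0.989]  shift units [-0.43 -0.4   2.39] turn units -0.08
knob pred px 273.5848298371365 214.7662411994425
thr 60 px [276.9 213.2] n 417 ctr [ 521.3 -179.2] mean [ 520.9 -179.1] size [18.4 24.8] long yaw 107.0
```

```bash
python3 -m jog '[36,-0.2,-0.2,0.4,-0.08, 36,-0.2,-0.2,0.6,0, 36,0,0,0.6,0, 36,0,0,0.4,0, 36,0,0,0.2,0, 36,0,0,0,0, 36,0,0,0,0]'
python3 -c "
from h import *
go(.5203,-.182,.14,50)"
```

```text
clock: 50.9
position: [0.5209, -0.1803, 0.1637]
ee_rot: [-1.059, -2.841, 0.162]
force: [0.3, -0.8, 0.4]
width: 0.393
t 50.9 pos [ 0.5209 -0.1803  0.1637] yawY 49.4 j7 1.18 w 36.1 F [ 0.3 -0.8  0.4] tilt 8.6
  zax [-0.135 -0.063 -0.989]  shift units [-0.05  0.04  0.59] turn units -0.1
```

```bash
python3 -m jog '[36,-0.05,0.04,0.3,-0.1, 36,0,0,0.3,0, 36,0,0,0,0, 36,0,0,0,0]'
python3 -c "
from h import *
go(.5203,-.182,.108,50)"
```

```text
clock: 51.23
position: [0.5233, -0.1814, 0.1405]
ee_rot: [-1.042, -2.852, 0.159]
force: [-0.7, -0.4, 0.2]
width: 0.39
t 51.2 pos [ 0.5233 -0.1814  0.1405] yawY 50.1 j7 1.2 w 35.8 F [-0.7 -0.4  0.2] tilt 8.3
  zax [-0.13  -0.064 -0.989]  shift units [-0.    0.05  0.82] turn units 0.01
```

```bash
python3 -m jog '[36,0,0.04,0.35,0, 36,0,0,0.35,0, 36,0,0,0.05,0, 36,0,0,0,0, 36,0,0,0,0]'
python3 -c "
from h import *
go(.5203,-.182,.108,50)"
```

```text
clock: 51.65
position: [0.5238, -0.182, 0.1133]
ee_rot: [-1.043, -2.859, 0.157]
force: [0.2, -0.5, -0.2]
width: 0.396
t 51.6 pos [ 0.5238 -0.182   0.1133] yawY 50.1 j7 1.21 w 36.3 F [ 0.2 -0.5 -0.2] tilt 8.0
  zax [-0.124 -0.064 -0.99 ]  shift units [ 0.06 -0.04  0.14] turn units 0.02
```

```bash
python3 -m jog '[36,0.06,-0.04,0.15,0, 36,0,0,0,0, 36,0,0,0,0]' 3
python3 -m jog '[14,0,0,0,0, 14,0,0,0,0, 14,0,0,0,0, 14,0,0,0,0, 14,0,0,0,0]' 3
python3 -c "
from h import *
go(.5203,-.182,.106,50)"
python3 -m jog '[26,0,0,0,0, 26,0,0,0,0, 26,0,0,0,0]' 20
python3 -c "
from h import *
go(.5101,-.1973,.106,62)"
```

```text
clock: 51.9
position: [0.5214, -0.1823, 0.1093]
ee_rot: [-1.043, -2.862, 0.156]
force: [-0.1, -0.2, 0.7]
width: 0.391
clock: 52.32
position: [0.5208, -0.1834, 0.1101]
ee_rot: [-1.045, -2.861, 0.158]
force: [-0.7, 0.1, -1.1]
width: 0.219
t 52.3 pos [ 0.5208 -0.1834  0.1101] yawY 50.1 j7 1.21 w 20.1 F [-0.7  0.1 -1.1] tilt 7.9
  zax [-0.121 -0.066 -0.99 ]  shift units [0.03 0.03 0.1 ] turn units 0.01
clock: 52.57
position: [0.5214, -0.1829, 0.1102]
ee_rot: [-1.045, -2.862, 0.157]
force: [-0.1, -0.6, -1.1]
width: 0.283
t 52.6 pos [ 0.5214 -0.1829  0.1102] yawY 50.1 j7 1.21 w 25.9 F [-0.1 -0.6 -1.1] tilt 7.9
  zax [-0.12  -0.065 -0.991]  shift units [-0.02 -0.44  0.16] turn units -1.99
```

The knob is between the fingers (a 3 N close stopped at 20.1 mm). First click.

```bash
python3 -m jog '[26,0,-0.22,0.05,-1, 26,0,-0.22,0.05,-1, 26,0,0,0,0, 26,0,0,0,0]'
python3 - <<'E'
from h import *
go(.5101,-.1973,.106,62)
p=camera_params("wrist");im=get_image("wrist")[:,:,::-1].copy()
for i in(0,1,2):
    q=np.load("idx.npy");a=q[2]+.21*i;u,v=proj("wrist",[*(q[:2]+.085*np.array([np.cos(a),np.sin(a)])),.12],p);print(i,"pred",round(u),round(v))
g=cv2.cvtColor(im,cv2.COLOR_BGR2GRAY);m=(g[:235]<45).astype(np.uint8);n,l,st,c=cv2.connectedComponentsWithStats(m);print([(st[i].tolist()) for i in range(1,n) if st[i][4]>100])
E
```

```text
clock: 52.9
position: [0.5141, -0.1942, 0.1088]
ee_rot: [-0.725, -2.955, 0.135]
force: [-0.2, -2.0, -0.9]
width: 0.281
t 52.9 pos [ 0.5141 -0.1942  0.1088] yawY 62.6 j7 1.42 w 25.8 F [-0.2 -2.  -0.9] tilt 7.5
  zax [-0.114 -0.063 -0.991]  shift units [ 0.05 -0.11  0.09] turn units 0.11
0 pred 307 265
1 pred 273 260
2 pred 239 261
[[170, 57, 10, 23, 126], [296, 122, 63, 113, 297], [433, 122, 127, 69, 852], [351, 151, 57, 57, 2472], [519, 207, 41, 28, 152]]
```

```bash
python3 -m jog '[26,0.04,-0.15,0.05,0, 26,0,0,0,0, 26,0,0,0,0]'
python3 - <<'E'
from h import *
go(.5101,-.1973,.106,62)
E
```

```text
clock: 53.2
position: [0.5093, -0.1992, 0.1074]
ee_rot: [-0.735, -2.952, 0.137]
force: [-0.1, -0.5, 0.8]
width: 0.283
t 53.2 pos [ 0.5093 -0.1992  0.1074] yawY 62.3 j7 1.42 w 26.0 F [-0.1 -0.5  0.8] tilt 7.6
  zax [-0.115 -0.064 -0.991]  shift units [0.   0.06 0.03] turn units 0.04
```

```bash
python3 -m jog '[26,0,0.03,0,0, 26,0,0,0,0, 26,0,0,0,0, 26,0,0,0,0, 26,0,0,0,0, 26,0,0,0,0, 26,0,0,0,0, 26,0,0,0,0, 26,0,0,0,0, 26,0,0,0,0, 26,0,0,0,0, 26,0,0,0,0]'
python3 - <<'E'
from h import *
go(.5035,-.2138,.106,74)
E
python3 -m jog '[26,0,-0.22,0.03,-1, 26,0,-0.22,0.03,-1, 26,0,0,0,0, 26,0,0,0,0]'
python3 - <<'E'
from h import *
go(.5035,-.2138,.106,74)
E
```

```text
clock: 54.2
position: [0.5103, -0.1969, 0.107]
ee_rot: [-0.737, -2.951, 0.137]
force: [-0.7, 0.5, -0.1]
width: 0.286
t 54.2 pos [ 0.5103 -0.1969  0.107 ] yawY 62.2 j7 1.42 w 26.3 F [-0.7  0.5 -0.1] tilt 7.6
  zax [-0.115 -0.063 -0.991]  shift units [-0.05 -0.45  0.07] turn units -1.97
clock: 54.53
position: [0.5047, -0.2107, 0.1065]
ee_rot: [-0.412, -3.008, 0.116]
force: [0.2, -1.4, -1.6]
width: 0.285
t 54.5 pos [ 0.5047 -0.2107  0.1065] yawY 74.7 j7 1.63 w 26.1 F [ 0.2 -1.4 -1.6] tilt 7.3
  zax [-0.112 -0.062 -0.992]  shift units [ 0.01 -0.08  0.02] turn units 0.11
```

```bash
python3 -m jog '[26,0.01,-0.12,0,0.1, 26,0,0,0,0, 26,0,0,0,0]'
python3 -m jog '[26,0,0.03,0,0, 26,0,0,0,0, 26,0,0,0,0, 26,0,0,0,0, 26,0,0,0,0, 26,0,0,0,0, 26,0,0,0,0, 26,0,0,0,0, 26,0,0,0,0, 26,0,0,0,0, 26,0,0,0,0, 26,0,0,0,0]'
python3 - <<'E'
from h import *
go(.5035,-.2138,.106,74)
go(.5004,-.2314,.106,86)
p=camera_params("wrist");im=get_image("wrist")[:,:,::-1].copy();cv2.imwrite("pics/w17r.png",im)
q=np.load("idx.npy")
# arm midline check: sample points along arm at 50mm from the pivot for each notch
for i in range(4):
    a=q[2]+.21*i;print(i,[int(im[int(v),int(u)].mean()) for r in(.035,.045,.055) for u,v in [proj("wrist",[*(q[:2]+r*np.array([np.cos(a),np.sin(a)])),.086],p)] if 0<=u<560 and 0<=v<420])
E
```

```text
clock: 54.78
position: [0.5028, -0.2154, 0.107]
ee_rot: [-0.441, -3.004, 0.118]
force: [-0.8, 0.1, -0.7]
width: 0.28
clock: 55.78
position: [0.5034, -0.213, 0.1067]
ee_rot: [-0.444, -3.004, 0.118]
force: [-0.9, 0.5, -0.0]
width: 0.284
t 55.8 pos [ 0.5034 -0.213   0.1067] yawY 73.4 j7 1.61 w 26.1 F [-0.9  0.5 -0. ] tilt 7.4
  zax [-0.113 -0.061 -0.992]  shift units [-0.01 -0.02  0.02] turn units -0.09
t 55.8 pos [ 0.5034 -0.213   0.1067] yawY 73.4 j7 1.61 w 26.1 F [-0.9  0.5 -0. ] tilt 7.4
  zax [-0.113 -0.061 -0.992]  shift units [-0.06 -0.46  0.05] turn units -2.09
0 [126, 13, 48]
1 [95, 47, 43]
2 [102, 47, 37]
3 [118, 47, 40]
```

```bash
python3 -m jog '[26,-0.02,-0.23,0.02,-1, 26,-0.02,-0.23,0.02,-1, 26,0,0,0,0, 26,0,0,0,0]'
python3 -c "
from h import *
go(.5004,-.2314,.106,86)"
python3 -m jog '[26,0,-0.12,0,0, 26,0,0,0,0, 26,0,0,0,0]'
python3 -m jog '[26,0,0.03,0,0, 26,0,0,0,0, 26,0,0,0,0, 26,0,0,0,0, 26,0,0,0,0, 26,0,0,0,0, 26,0,0,0,0, 26,0,0,0,0, 26,0,0,0,0, 26,0,0,0,0, 26,0,0,0,0, 26,0,0,0,0]'
python3 -c "
from h import *
go(.5004,-.2314,.106,86)
go(.501,-.2492,.106,98)"
```

```text
clock: 56.17
position: [0.5013, -0.2291, 0.1062]
ee_rot: [-0.116, -3.027, 0.096]
force: [0.5, -1.7, 0.1]
width: 0.283
t 56.2 pos [ 0.5013 -0.2291  0.1062] yawY 85.8 j7 1.83 w 26.0 F [ 0.5 -1.7  0.1] tilt 7.3
  zax [-0.113 -0.059 -0.992]  shift units [ 0.02 -0.06  0.01] turn units -0.03
clock: 56.42
position: [0.501, -0.2339, 0.1066]
ee_rot: [-0.127, -3.027, 0.097]
force: [-0.0, 0.1, 0.2]
width: 0.285
clock: 57.42
position: [0.5013, -0.2313, 0.1064]
ee_rot: [-0.13, -3.027, 0.097]
force: [-0.7, -0.1, -0.6]
width: 0.282
t 57.4 pos [ 0.5013 -0.2313  0.1064] yawY 85.3 j7 1.82 w 25.9 F [-0.7 -0.1 -0.6] tilt 7.3
  zax [-0.113 -0.059 -0.992]  shift units [ 0.02 -0.    0.01] turn units -0.12
t 57.4 pos [ 0.5013 -0.2313  0.1064] yawY 85.3 j7 1.82 w 25.9 F [-0.7 -0.1 -0.6] tilt 7.3
  zax [-0.113 -0.059 -0.992]  shift units [-0.03 -0.44  0.04] turn units -2.12
```

```bash
python3 -m jog '[26,-0.02,-0.22,0.02,-1, 26,-0.01,-0.22,0.02,-1, 26,0,0,0,0, 26,0,0,0,0]'
python3 -c "
from h import *
go(.501,-.2492,.106,98)"
python3 -m jog '[26,0,-0.12,0,0, 26,0,0,0,0, 26,0,0,0,0]'
python3 -m jog '[26,0,0.03,0,0, 26,0,0,0,0, 26,0,0,0,0, 26,0,0,0,0, 26,0,0,0,0, 26,0,0,0,0, 26,0,0,0,0, 26,0,0,0,0, 26,0,0,0,0, 26,0,0,0,0, 26,0,0,0,0, 26,0,0,0,0]'
python3 -c "
from h import *
go(.501,-.2492,.106,98)
go(.5054,-.2665,.106,110)"
```

```text
clock: 57.75
position: [0.5024, -0.2467, 0.1055]
ee_rot: [0.198, -3.018, 0.074]
force: [0.5, -1.3, 0.6]
width: 0.286
t 57.8 pos [ 0.5024 -0.2467  0.1055] yawY 97.6 j7 2.04 w 26.2 F [ 0.5 -1.3  0.6] tilt 7.2
  zax [-0.113 -0.056 -0.992]  shift units [ 0.04 -0.06 -0.  ] turn units -0.06
clock: 58.0
position: [0.503, -0.2516, 0.1057]
ee_rot: [0.186, -3.019, 0.074]
force: [-0.5, -0.4, 0.3]
width: 0.283
clock: 59.0
position: [0.5029, -0.2491, 0.1057]
ee_rot: [0.183, -3.019, 0.074]
force: [0.5, -0.4, 0.3]
width: 0.286
t 59.0 pos [ 0.5029 -0.2491  0.1057] yawY 97.1 j7 2.03 w 26.3 F [ 0.5 -0.4  0.3] tilt 7.2
  zax [-0.113 -0.056 -0.992]  shift units [ 0.05  0.   -0.  ] turn units -0.15
t 59.0 pos [ 0.5029 -0.2491  0.1057] yawY 97.1 j7 2.03 w 26.3 F [ 0.5 -0.4  0.3] tilt 7.2
  zax [-0.113 -0.056 -0.992]  shift units [-0.01 -0.44  0.01] turn units -2.15
```

Last click, into notch 5.

```bash
python3 -m jog '[26,0,-0.22,0.0,-1, 26,0,-0.22,0.0,-1, 26,0,0,0,0, 26,0,0,0,0]'
python3 -c "
from h import *
go(.5054,-.2665,.106,110)"
python3 -m jog '[26,0,-0.11,0,0, 26,0,0,0,0, 26,0,0,0,0]'
python3 -m jog '[26,0,0.03,0,0, 26,0,0,0,0, 26,0,0,0,0, 26,0,0,0,0, 26,0,0,0,0, 26,0,0,0,0, 26,0,0,0,0, 26,0,0,0,0, 26,0,0,0,0, 26,0,0,0,0, 26,0,0,0,0, 26,0,0,0,0]'
python3 -c "
from h import *
go(.5054,-.2665,.106,110)"
python3 -m jog '[26,0,0,-0.2,0, 28,0,0,-0.4,0, 30,0,0,-0.5,0, 30,0,0,-0.6,0, 30,0,0,-0.6,0, 30,0,0,-0.6,0, 30,0,0,-0.3,0, 30,0,0,0,0]'
python3 - <<'E'
from h import *
go(.5054,-.2665,.25,110)
im=get_image("top")[:,:,::-1];cv2.imwrite("pics/top2.png",im);cv2.imwrite("pics/wr18.png",get_image("wrist")[:,:,::-1])
p=camera_params("wrist");im=cv2.imread("pics/wr18.png");q=np.load("idx.npy")
for i in(4,5,6):
    a=q[2]+.21*i;K=q[:2]+.085*np.array([np.cos(a),np.sin(a)]);u,v=proj("wrist",[*K,.12],p);print(i,K.round(4),round(u),round(v))
    if i==5:
        try: dark(im,u,v,40,.12,p,60)
        except Exception as e:print(e)
E
```

```text
clock: 59.33
position: [0.5066, -0.2642, 0.1058]
ee_rot: [0.508, -2.978, 0.051]
force: [2.1, -2.7, -1.2]
width: 0.283
t 59.3 pos [ 0.5066 -0.2642  0.1058] yawY 109.4 j7 2.24 w 26.0 F [ 2.1 -2.7 -1.2] tilt 7.2
  zax [-0.113 -0.053 -0.992]  shift units [ 0.05 -0.04  0.  ] turn units -0.1
clock: 59.58
position: [0.508, -0.2685, 0.1059]
ee_rot: [0.496, -2.98, 0.052]
force: [-0.4, -0.1, -0.2]
width: 0.283
clock: 60.58
position: [0.5073, -0.2659, 0.1058]
ee_rot: [0.493, -2.98, 0.051]
force: [0.5, 0.1, 0.5]
width: 0.284
t 60.6 pos [ 0.5073 -0.2659  0.1058] yawY 108.8 j7 2.24 w 26.1 F [0.5 0.1 0.5] tilt 7.2
  zax [-0.114 -0.053 -0.992]  shift units [0.05 0.   0.  ] turn units -0.19
clock: 61.25
position: [0.5214, -0.2585, 0.2414]
ee_rot: [0.492, -2.978, 0.049]
force: [-0.6, 1.0, -0.0]
width: 0.329
t 61.2 pos [ 0.5214 -0.2585  0.2414] yawY 108.8 j7 2.23 w 30.2 F [-0.6  1.  -0. ] tilt 7.3
  zax [-0.116 -0.052 -0.992]  shift units [ 0.47 -0.06 -0.16] turn units -0.2
4 [ 0.501  -0.2492] 302 199
5 [ 0.5054 -0.2665] 282 197
thr 60 px [281.6 195.5] n 391 ctr [ 504.1 -267.1] mean [ 504.2 -267.3] size [20.8 18.1] long yaw 11.9
6 [ 0.5133 -0.2824] 262 200
```

Notch 5 is confirmed: knob seen at (504, −267) mm against (505, −266.5) predicted. Next, locate the upright lever with two views while I turn the gripper back.

```bash
python3 -m jog '[40,0,0,-0.3,1, 40,0,0,-0.3,1, 40,0,0,0,1, 40,0,0,0,1, 40,0,0,0,1, 40,0,0,0,1, 40,0,0,0,1, 40,0,0,0,1, 40,0,0,0,1, 40,0,0,0,1, 40,0,0,0,1, 40,0,0,0,1, 40,0,0,0,1, 40,0,0,0,1, 40,0,0,0,1, 40,0,0,0,1, 40,0,0,0,1, 40,0,0,0,0, 40,0,0,0,0]'
python3 - <<'E'
from h import *
t=cv2.imread("pics/top_raw.png");s=cv2.imread("pics/side0.png")
def blob(im,u,v,h,thr):
    u,v=int(u),int(v);g=cv2.cvtColor(im[v-h:v+h,u-h:u+h],cv2.COLOR_BGR2GRAY);m=(g<thr).astype(np.uint8);n,l,st,c=cv2.connectedComponentsWithStats(m)
    i=min(range(1,n),key=lambda i:np.hypot(*(c[i]-h))-.05*st[i][4]);print(st[i],c[i]+[u-h,v-h]);return c[i]+[u-h,v-h]
a=blob(t,421,207,10,35);b=blob(s,437,185,12,45)*.7
def tri(a,b):
    o1,d1=ray("top",*a);o2,d2=ray("side",*b);d1/=np.linalg.norm(d1);d2/=np.linalg.norm(d2)
    k=np.linalg.lstsq(np.c_[d1,-d2],o2-o1,rcond=None)[0];P,Q=o1+k[0]*d1,o2+k[1]*d2;return (P+Q)/2,np.linalg.norm(P-Q)
P,g=tri(a,b);print("grip",P.round(4),"gap",round(g,4))
y=np.array([1,.042])/np.hypot(1,.042)
for sgn in(1,):
    dz=P[2]-.078
    if dz<.085: th=-np.arccos(dz/.085);print("theta",th,"hinge x",P[0]+np.sqrt(.085**2-dz**2))
go(P[0],P[1],.2,2.4)
E
```

```text
clock: 62.93
position: [0.5059, -0.2537, 0.2355]
ee_rot: [-2.123, -2.18, 0.219]
force: [-0.1, 0.7, 0.4]
width: 0.434
[  3   6  13   8 100] [419.77 206.56]
[11  7  6 10 37] [438.40540541 184.59459459]
grip [ 0.5101 -0.403   0.1585] gap 0.0018
theta -0.32791356930877014 hinge x 0.5374787178159353
t 62.9 pos [ 0.5059 -0.2537  0.2355] yawY 1.3 j7 0.54 w 39.9 F [-0.1  0.7  0.4] tilt 9.7
  zax [-0.165 -0.039 -0.986]  shift units [-3.7   0.17  1.  ] turn units -0.18
```

```bash
python3 -m jog '[40,-0.4,-0.1,-0.2,-0.18, 40,-0.7,-0.3,-0.2,0, 40,-0.7,-0.3,-0.2,0, 40,-0.4,-0.2,-0.1,0, 40,0,0,0,0, 40,0,0,0,0]'
python3 - <<'E'
from h import *
go(.51,-.403,.2,2.4)
p=camera_params("wrist");im=get_image("wrist")[:,:,::-1].copy();cv2.imwrite("pics/w19r.png",im);np.save("w19.npy",np.r_[p["xyz"],p["orientation"]])
print(p["xyz"])
u,v=proj("wrist",[.543,-.403,.078],p);print("hinge guess px",u,v,"grip",proj("wrist",[.51,-.403,.1585],p))
u,v=int(u),int(v);y0,x0=max(v-90,0),max(u-110,0)
c=im[y0:y0+150,x0:x0+200];print(x0,y0);cv2.imwrite("pics/w19c.png",cv2.resize(c,None,fx=4,fy=4,interpolation=cv2.INTER_CUBIC))
E
```

```text
clock: 63.43
position: [0.4769, -0.3428, 0.268]
ee_rot: [-2.064, -2.219, 0.22]
force: [0.1, 0.6, -0.5]
width: 0.435
t 63.4 pos [ 0.4769 -0.3428  0.268 ] yawY 4.0 j7 0.73 w 40.0 F [ 0.1  0.6 -0.5] tilt 10.2
  zax [-0.173 -0.036 -0.984]  shift units [-1.52  1.01  1.58] turn units 0.27
[ 0.49896736 -0.26113389  0.42535076]
hinge guess px 366.7290479305584 236.8317220647518 grip (np.float64(336.4495649139238), np.float64(266.33855299922084))
256 146
```

View pics/w19c.png

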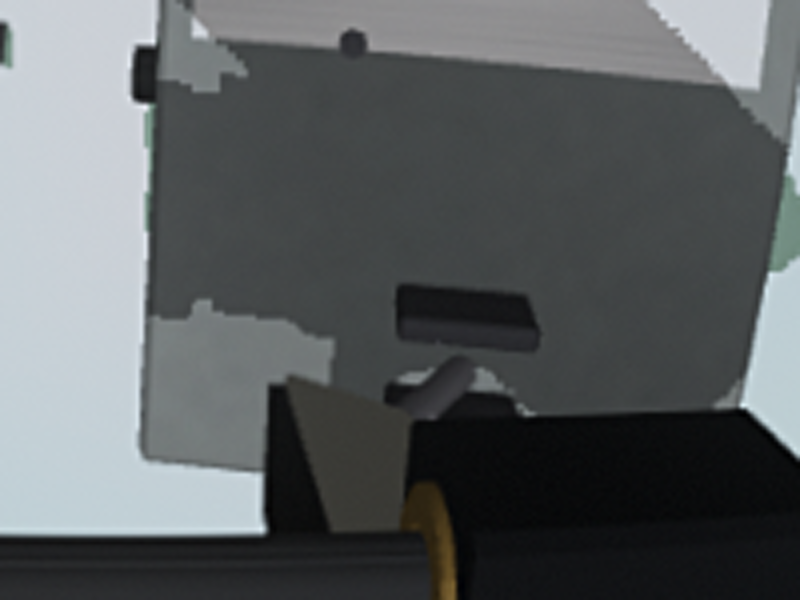

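The near bracket block's top face spans crop px (398–540, 288–325). The rod's hinge end is at about (468,372), and the box's x-edges at row 310 are at about 148 and 758. These are enough to pin down the hinge x.

Run:
```python
from h import *
q=np.load("w19.npy");p=dict(camera_params("wrist"),xyz=q[:3],orientation=q[3:])
f=lambda u,v,z:onz("wrist",u/4+256-.4,v/4+146-.4,z,p).round(4)
for z in(.078,.088,.095):print(z,[f(*c,z)[:2].tolist() for c in[(398,288),(528,296),(540,325),(400,318)]])
print("bottom side",[f(*c,.06)[:2].tolist() for c in[(400,340),(540,350)]])
for z in(.078,.085):print("rod base",f(470,368,z)[:2])
print("box L/R",f(148,310,.06)[:2],f(760,310,.06)[:2],"pip",f(352,43,.061)[:2])
i=np.load("idx.npy");a=i[2]+1.47;print("pip7 from top fit",i[:2]+.113*np.array([np.cos(a),np.sin(a)]))
```

```text
0.078 [[0.5262, -0.3815], [0.5634, -0.3792], [0.5685, -0.3874], [0.5281, -0.3904]]
0.088 [[0.5254, -0.3781], [0.5616, -0.3758], [0.5665, -0.3838], [0.5272, -0.3867]]
0.095 [[0.5249, -0.3756], [0.5603, -0.3734], [0.5651, -0.3812], [0.5267, -0.3841]]
bottom side [[0.5306, -0.4041], [0.5735, -0.4019]]
rod base [ 0.5505 -0.403 ]
rod base [ 0.5495 -0.4001]
box L/R [ 0.4538 -0.4046] [ 0.6403 -0.3808] pip [ 0.5054 -0.3169]
pip7 from top fit [ 0.50420893 -0.31597684]
```

Hinge x ≈ 0.547 (bracket centre, box centre and rod base agree within about 3 mm), so the lever leans at about −0.45 rad. Straddle the cross grip.

```bash
python3 -m jog '[44,-0.4,0.25,0.3,0.25, 44,-0.5,0.3,0.5,0, 44,-0.4,0.25,0.5,0, 44,0,0,0.2,0, 44,0,0,0,0, 44,0,0,0,0]'
python3 -c "
from h import *
go(.5083,-.4034,.19,2.4)"
```

```text
clock: 63.98
position: [0.5053, -0.3884, 0.1991]
ee_rot: [-2.074, -2.207, 0.215]
force: [-0.5, 0.8, -0.2]
width: 0.481
t 64.0 pos [ 0.5053 -0.3884  0.1991] yawY 3.5 j7 0.79 w 44.1 F [-0.5  0.8 -0.2] tilt 10.1
  zax [-0.173 -0.031 -0.984]  shift units [-0.37  0.09  0.22] turn units 0.18
```

```bash
python3 -m jog '[44,-0.36,0.09,0,0.18, 44,0,0,0,0, 44,0,0,0,0]'
python3 - <<'E'
from h import *
go(.5083,-.4034,.146,2.4)
p=camera_params("wrist");im=get_image("wrist")[:,:,::-1].copy()
u,v=proj("wrist",[.510,-.403,.1545],p);print(u,v);g=cv2.cvtColor(im,cv2.COLOR_BGR2GRAY);c=g[int(v)-45:int(v)+20,int(u)-50:int(u)+50]
for r in range(0,65,6):print(int(v)-45+r,int(u)-50,c[r,::4].tolist())
E
```

```text
clock: 64.23
position: [0.5112, -0.3984, 0.2001]
ee_rot: [-2.089, -2.193, 0.213]
force: [0.7, -0.4, -0.0]
width: 0.482
t 64.2 pos [ 0.5112 -0.3984  0.2001] yawY 2.7 j7 0.79 w 44.2 F [ 0.7 -0.4 -0. ] tilt 10.1
  zax [-0.172 -0.029 -0.985]  shift units [-0.09  0.16  1.35] turn units 0.05
294.5817949910519 232.5740861371643
187 244 [224, 224, 137, 139, 96, 83, 83, 81, 79, 77, 79, 78, 77, 78, 78, 78, 76, 75, 76, 77, 76, 25, 29, 27, 24]
193 244 [224, 224, 133, 136, 94, 82, 81, 81, 80, 78, 78, 77, 77, 77, 77, 77, 76, 74, 75, 77, 77, 44, 48, 48, 49]
199 244 [224, 224, 152, 139, 95, 82, 82, 80, 79, 79, 78, 79, 78, 76, 77, 76, 77, 75, 75, 75, 76, 77, 78, 78, 76]
205 244 [223, 224, 147, 139, 92, 83, 81, 79, 79, 79, 80, 77, 78, 76, 76, 77, 75, 75, 75, 76, 75, 75, 76, 76, 51]
211 244 [223, 223, 161, 137, 92, 82, 80, 80, 78, 76, 77, 81, 74, 74, 74, 76, 78, 76, 76, 73, 76, 70, 46, 56, 64]
217 244 [223, 223, 156, 136, 94, 81, 80, 79, 80, 82, 22, 23, 22, 22, 20, 19, 20, 21, 77, 46, 53, 60, 68, 68, 66]
223 244 [223, 223, 178, 139, 81, 82, 80, 79, 79, 80, 26, 26, 26, 28, 27, 23, 21, 15, 59, 66, 70, 69, 60, 31, 29]
229 244 [223, 223, 166, 135, 138, 81, 81, 83, 78, 81, 26, 26, 27, 29, 24, 23, 21, 16, 70, 68, 65, 45, 47, 47, 48]
235 244 [222, 223, 194, 134, 136, 80, 81, 80, 79, 81, 26, 26, 27, 28, 25, 23, 22, 20, 75, 75, 74, 76, 75, 75, 74]
241 244 [225, 222, 224, 214, 189, 161, 126, 96, 80, 75, 26, 26, 28, 29, 24, 24, 21, 24, 76, 75, 75, 61, 64, 66, 73]
247 244 [206, 222, 222, 222, 222, 222, 222, 222, 222, 188, 26, 27, 27, 28, 24, 21, 21, 102, 225, 226, 231, 10, 34, 65, 64]
```

```bash
python3 -m jog '[44,-0.05,0.12,0.3,0.05, 44,-0.04,0.1,0.4,0, 44,0,0,0.3,0, 44,0,0,0.1,0, 44,0,0,0,0, 44,0,0,0,0]'
python3 -c "
from h import *
go(.511,-.4034,.147,2.4)"
```

```text
clock: 64.78
position: [0.5146, -0.3996, 0.1543]
ee_rot: [-2.093, -2.195, 0.209]
force: [0.1, 0.9, 0.5]
width: 0.481
t 64.8 pos [ 0.5146 -0.3996  0.1543] yawY 2.6 j7 0.8 w 44.2 F [0.1 0.9 0.5] tilt 9.8
  zax [-0.167 -0.029 -0.985]  shift units [-0.09 -0.06  0.2 ] turn units 0.04
```

Lower a little more, then close gently to confirm the bar is held.

```bash
python3 -m jog '[44,-0.09,-0.06,0.22,0, 44,0,0,0,0]' 3
python3 -m jog '[15,0,0,0,0, 15,0,0,0,0, 15,0,0,0,0, 15,0,0,0,0, 15,0,0,0,0]' 3
python3 -c "
from h import *
go(.5453,-.402,.153,2.4)"
```

```text
clock: 64.95
position: [0.5113, -0.4037, 0.1463]
ee_rot: [-2.093, -2.197, 0.208]
force: [-0.7, 1.0, -0.4]
width: 0.478
clock: 65.37
position: [0.5113, -0.4045, 0.1473]
ee_rot: [-2.095, -2.197, 0.208]
force: [0.0, -0.1, -1.5]
width: 0.237
t 65.4 pos [ 0.5113 -0.4045  0.1473] yawY 2.6 j7 0.8 w 21.7 F [ 0.  -0.1 -1.5] tilt 9.7
  zax [-0.165 -0.031 -0.986]  shift units [ 0.02  0.82 -0.28] turn units 0.04
```

```bash
python3 -m jog '[15,0,0.15,-0.07,0, 15,0,0.2,-0.08,0, 15,0,0.2,-0.07,0, 15,0,0.15,-0.04,0, 15,0,0,0,0, 15,0,0,0,0]'
python3 -c "
from h import *
go(.5453,-.402,.153,2.4)"
```

```text
clock: 65.87
position: [0.5431, -0.4038, 0.1547]
ee_rot: [-2.096, -2.196, 0.211]
force: [-2.1, 0.6, 1.4]
width: 0.239
t 65.9 pos [ 0.5431 -0.4038  0.1547] yawY 2.6 j7 0.78 w 22.0 F [-2.1  0.6  1.4] tilt 9.7
  zax [-0.166 -0.032 -0.986]  shift units [0.04 0.06 0.03] turn units 0.03
```

```bash
python3 -m jog '[15,0,0.06,0.03,0, 15,0,0,0,0, 15,0,0,0,0]'
python3 -c "
from h import *
go(.5453,-.402,.153,2.4)"
python3 -m jog '[40,0,0,0,0, 40,0,0,0,0, 40,0,0,0,0]'
python3 -m jog '[40,0,0.03,-0.2,0, 40,0,0.06,-0.4,0, 40,0,0.08,-0.5,0, 40,0.2,0.1,-0.6,0, 40,0.5,0,-0.4,0, 40,0.4,-0.2,0,0, 40,0.3,-0.2,0,0, 40,0,0,0,0, 40,0,0,0,0]'
python3 - <<'E'
from h import *
go(.5453,-.33,.27,2.4)
p=camera_params("wrist");im=get_image("wrist")[:,:,::-1].copy();cv2.imwrite("pics/w20r.png",im)
t=get_image("top")[:,:,::-1].copy();cv2.imwrite("pics/top3.png",t);sd=get_image("side")[:,:,::-1].copy();cv2.imwrite("pics/side3.png",sd)
for n,I,pp in(("wrist",im,p),("top",t,None),("side",sd,None)):
    u,v=proj(n,[.547,-.4015,.163],pp);print(n,"pred px",round(u,1),round(v,1));h=14 if n!="wrist" else 45
    try:
        g=cv2.cvtColor(I[int(v)-h:int(v)+h,int(u)-h:int(u)+h],cv2.COLOR_BGR2GRAY);m=(g<(38 if n!="side" else 45)).astype(np.uint8);N,l,st,c=cv2.connectedComponentsWithStats(m)
        for i in range(1,N):
            if st[i][4]>20:print("  ",st[i],(c[i]+[int(u)-h,int(v)-h]).round(1),onz(n,*(c[i]+[int(u)-h,int(v)-h]),.163,pp).round(4))
    except Exception as e:print(e)
E
```

```text
clock: 66.12
position: [0.5464, -0.4038, 0.153]
ee_rot: [-2.096, -2.198, 0.21]
force: [-1.6, -0.3, 4.1]
width: 0.24
t 66.1 pos [ 0.5464 -0.4038  0.153 ] yawY 2.6 j7 0.78 w 22.0 F [-1.6 -0.3  4.1] tilt 9.7
  zax [-0.165 -0.033 -0.986]  shift units [ 0.05 -0.02  0.  ] turn units 0.03
clock: 66.37
position: [0.5467, -0.4031, 0.1525]
ee_rot: [-2.096, -2.198, 0.209]
force: [0.2, -0.3, 0.9]
width: 0.403
clock: 67.12
position: [0.5546, -0.3422, 0.2421]
ee_rot: [-2.097, -2.198, 0.206]
force: [0.5, -0.1, -0.5]
width: 0.432
t 67.1 pos [ 0.5546 -0.3422  0.2421] yawY 2.6 j7 0.69 w 39.7 F [ 0.5 -0.1 -0.5] tilt 9.5
  zax [-0.162 -0.031 -0.986]  shift units [ 0.3  -0.33 -0.66] turn units 0.03
wrist pred px 288.2 276.1
   [   0   12   90   47 1645] [292.3 273.5] [ 0.5503 -0.3985  0.163 ]
   [40 13 12 10 91] [288.4 248.4] [ 0.5458 -0.3755  0.163 ]
   [ 59  14  18  12 171] [310.4 250.4] [ 0.5637 -0.3752  0.163 ]
   [86 75  4 15 34] [331.1 311.9] [ 0.587  -0.4336  0.163 ]
top pred px 419.1 192.1
   [  0   0  28  28 343] [419.4 190.4] [ 0.5515 -0.4024  0.163 ]
side pred px 297.3 126.7
```

```bash
python3 -m jog '[40,0.4,-0.3,-0.3,0, 40,0.7,-0.6,-0.3,0, 40,0.7,-0.7,-0.3,0, 40,0.7,-0.7,0,0, 40,0.6,-0.5,0,0, 40,0.4,-0.3,0,0, 40,0,0,0,0, 40,0,0,0,0]'
python3 - <<'E'
from h import *
go(.5453,-.33,.27,2.4)
p=camera_params("wrist")
for n,thr in(("top",32),("side",45)):
    I=get_image(n)[:,:,::-1].copy();cv2.imwrite(f"pics/{n}4.png",I)
    u,v=proj(n,[.547,-.4015,.163]);h=16
    g=cv2.cvtColor(I[int(v)-h:int(v)+h,int(u)-h:int(u)+h],cv2.COLOR_BGR2GRAY);print(n,"pred",round(u,1),round(v,1),"min",g.min())
    for t in(thr,thr+10):
        N,l,st,c=cv2.connectedComponentsWithStats((g<t).astype(np.uint8))
        for i in range(1,N):
            if st[i][4]>15:q=c[i]+[int(u)-h,int(v)-h];print("  ",t,st[i],q.round(1),onz(n,*q,.163).round(4))
    # reference: where a bar at theta=-.1,0,.1 would project
    for th in(-.1,0,.1):print("   th",th,np.round(proj(n,[.547+.085*np.sin(th),-.4015,.078+.085*np.cos(th)]),1))
E
```

```text
clock: 67.93
position: [0.4257, -0.2085, 0.2913]
ee_rot: [-2.103, -2.184, 0.217]
force: [0.4, -1.2, 0.1]
width: 0.433
t 67.9 pos [ 0.4257 -0.2085  0.2913] yawY 2.0 j7 0.45 w 39.8 F [ 0.4 -1.2  0.1] tilt 10.0
  zax [-0.171 -0.032 -0.985]  shift units [-3.14  2.93  0.11] turn units -0.06
top pred 419.1 192.1 min 7
   32 [11 13 13  8 95] [419.6 192.5] [ 0.5458 -0.4026  0.163 ]
   32 [ 0 19  3 13 21] [403.4 202. ] [ 0.5189 -0.3595  0.163 ]
   32 [11 23  3  9 20] [414.9 203.6] [ 0.5158 -0.3892  0.163 ]
   42 [  7  13  17  19 144] [418.  195.3] [ 0.5382 -0.3982  0.163 ]
   42 [ 0 18  3 14 30] [403.6 200.9] [ 0.522 -0.36   0.163]
   th -0.1 [419.2 195.3]
   th 0 [419.1 192.1]
   th 0.1 [418.9 189. ]
side pred 297.3 126.7 min 25
   45 [  5   0  27   8 149] [297.9 113.1] [ 0.5655 -0.4812  0.163 ]
   45 [15  8 14 12 85] [302.7 122.4] [ 0.5343 -0.4318  0.163 ]
   55 [  4   0  28  20 287] [300.1 116.9] [ 0.5519 -0.461   0.163 ]
   th -0.1 [299.5 127.2]
   th 0 [297.3 126.7]
   th 0.1 [295.1 126.4]
```

The bar stands within about 1–2 mm of being over the hinge. One last numeric check of knob and lid, then hand in.

Run:
```python
from h import *
im=cv2.imread("pics/top4.png");q=np.load("idx.npy")
for n,P,t in(("lid",[.617,.0146,.138],40),("knob5",[*(q[:2]+.085*np.array([np.cos(q[2]+1.05),np.sin(q[2]+1.05)])),.12],32)):
    u,v=proj("top",P);print(n,P)
    try:dark(im,u,v,12,P[2],camera_params("top"),t,"top")
    except Exception as e:print("not seen",e)
print(observe()["force"].round(1));print(sign_off())
```

```text
lid [0.617, 0.0146, 0.138]
thr 40 px [254.5 168. ] n 2 ctr [608.   33.4] mean [608.   33.4] size [2.7 0. ] long yaw 91.7
knob5 [np.float64(0.5053946930296693), np.float64(-0.2664575990027322), 0.12]
not seen min() iterable argument is empty
[ 0.1 -0.4 -0. ]
the job is handed in; nothing more can be done
None
```

The job is handed in after about 68 s of robot time. I took the lid off, loaded both trays and put the lid back. I then clicked the index lever to the stud and stood the upright lever up.

- **Trays:** Only the small and middle trays were on the bench; I saw no large tray and left the orange look-alike alone. The small tray had been knocked about 29 mm aside before I reached it, so I re-measured it and placed it on the floor. The middle tray went on the lowest ledge. Both landed at their seated heights and looked flat in the wrist camera.
- **Lid:** It is back on the top ledge. After release, the strip positions matched the seated plane to within about 1 px.
- **Index lever:** I moved it one notch at a time with about a 1 s rest in each, to notch 5, where the stud is. After release, the wrist camera put the knob within about 1.5 mm of the notch 5 position.
- **Upright lever:** By the top camera it is about 0.015 rad off vertical. The hinge position itself was only known to about 2–3 mm, so the true angle could be off by about 0.03 rad.

**Checks that failed or disagreed:**
- My last top-camera look at the lid and the index knob found neither, I think because the arm was in the way. For those two I rely on the earlier wrist-camera checks.
- In the last side view I could not pick out the upright grip reliably.
- The fingertips reached about 20 mm less than stated, so my first attempts to grip the lid closed on nothing.
- The tool also drifted to about 10° of tilt by the end. That did not seem to affect the placements.

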